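# Recharge the cap feeder by its tip-up tray

### The job

Recharge the cap feeder: first swing the clear cover of its sloping channel up and right back so that it stays open, then stand all the loose black caps from the bench flat on the level tip-up tray together, and raise the tray by its red bar so that they slide along the guide rail into the channel in single file. When all caps are down inside the channel, lower the tray gently back onto its rest and the cover gently down onto its stop, letting neither of them drop. Leave the other things on the bench where they are.

Things in the scene. Friction and masses are not known exactly. Their poses are not given: they have to be found in the camera images.
- feeder: Stand of the cap feeder, fixed to the bench: dark steel base plate 130 x 460 mm with grey posts. Origin on the bench straight below the middle of the channel's mouth; x away from the robot when unturned, +y from the mouth towards the tip-up tray, -y along the channel, z up. The whole feeder may stand turned (yaw).
- channel: Straight aluminium feed channel, fixed on the stand, under the clear cover. Origin at the middle of its open upper end (mouth), on its floor, 85 mm above the bench. It runs along its own -y and slopes down 0.2 rad that way; inner width 66 mm, inner length 254 mm, walls 40 mm high, 8 mm thick. Slick floor (friction about 0.14): caps slide down by themselves. Holds four in single file.
- cover (a joint): Cover hinge, rad: 0 = closed on the channel walls (its stop), grows as it swings up and back about the channel's +y, 1.8 = back stop. Stays open past 1.6, below that it falls shut when let go; slams if let go with the bar 10 mm or more up. Clear plate 82 x 240 mm, black edges, 0.16 kg; a black flap hangs 30 mm into the channel 13 mm inside the mouth, so no cap passes while it is closed.
- cover_bar (a point): Middle of the cover's red bar handle: round bar 10 mm thick, 92 mm long, along the channel's y, on two arms of equal thickness at its ends. It lies in the plane of the cover, 121 mm from the hinge line, with a 31 mm clear gap between bar and cover edge. About 102 mm above the bench when closed. Turns with the cover: x points across the cover to the hinge, y along the bar.
- cover_hinge (a point): Point on the cover's hinge line level with the middle of the bar, along the channel's back wall; fixed. Its y axis is the hinge line (sloping 0.2 rad), x and z are the channel's.
- tray (a joint): Hinge of the tip-up tray, rad: 0 = level, resting on the rubber-topped post; grows as the far end is raised, to 0.7. Falls back when released (slams if let go with the bar 15 mm or more above its rest). Tray and caps together under 0.75 kg.
- tray_floor (a point): Middle of the tray's outlet, on its floor and hinge line; turns with it. x across (off the robot), y along the tray away from the channel, z up. Inside: x -31 to 74, y 0 to 245 mm, rims 12 mm high, 6 thick. Straight rail at x = -31; slanting guide rail from (31, 0) to (74, 62) mm narrows the outlet to 62 mm. Floor 88 mm above bench when level; friction about 0.14: caps slide at 0.2 rad and more.
- tray_bar (a point): Middle of the tray's red bar handle: a round bar 10 mm thick, 92 mm long, parallel to the tray's x axis, on two arms at its ends, 40 mm beyond the tray's end and level with the tray floor (88 mm above the bench when level); 35 mm clear gap between bar and tray end. 291 mm from the tray's hinge line. Turns with the tray.
- tray_hinge (a point): Point on the tray's hinge line in line with the middle of the tray bar; fixed. Its x axis is the hinge line.
- masking_tape_mid (a point): Bystander: roll of pale masking tape lying flat, 96 mm across, 25 mm high; point at its centre.
- sanding_block_mid (a point): Bystander: cork sanding block, 60 x 100 mm, 32 mm high; point at its centre.
- tape_measure_mid (a point): Bystander: yellow pocket tape measure, 34 x 127 x 60 mm; point 30 mm up over the middle of its outline.
- cap_1_mid (a point): Black round plastic cap, 56 mm across, 36 mm high, 0.04 to 0.085 kg, standing flat on the bench at the start; point at its centre, half-way up. Two to four such caps are present; an absent one reads None.
- cap_2_mid (a point): Black round plastic cap, 56 mm across, 36 mm high, 0.04 to 0.085 kg, standing flat on the bench at the start; point at its centre, half-way up. Two to four such caps are present; an absent one reads None.
- cap_3_mid (a point): Black round plastic cap, 56 mm across, 36 mm high, 0.04 to 0.085 kg, standing flat on the bench at the start; point at its centre, half-way up. Two to four such caps are present; an absent one reads None.
- cap_4_mid (a point): Black round plastic cap, 56 mm across, 36 mm high, 0.04 to 0.085 kg, standing flat on the bench at the start; point at its centre, half-way up. Two to four such caps are present; an absent one reads None.
Not all that is in view belongs to the job. What is shaped like the part that bears cap_1_mid but purple or turquoise is not meant.

How it is judged:
On the way, in this order (a step that is already met when the one before it is completed fails the run):
1. the cover is swung right open (value of joint cover above 1.5 rad), for 0.2 s.
2. all caps stand on the tray together while it is level and the cover is open (a cap knocked from there into the channel counts too, but not all) (((x of cap_1_mid in the frame of tray_floor between -0.035 and 0.078 m and y of cap_1_mid in the frame of tray_floor between -0.002 and 0.25 m and z of cap_1_mid in the frame of tray_floor between 0.01 and 0.026 m) or (x of cap_1_mid in the frame of channel between -0.012 and 0.012 m and y of cap_1_mid in the frame of channel between -0.245 and -0.035 m and z of cap_1_mid in the frame of channel between 0.01 and 0.026 m and angle between cap_1_mid's own z axis and vertical below 0.35 rad)) and ((x of cap_2_mid in the frame of tray_floor between -0.035 and 0.078 m and y of cap_2_mid in the frame of tray_floor between -0.002 and 0.25 m and z of cap_2_mid in the frame of tray_floor between 0.01 and 0.026 m) or (x of cap_2_mid in the frame of channel between -0.012 and 0.012 m and y of cap_2_mid in the frame of channel between -0.245 and -0.035 m and z of cap_2_mid in the frame of channel between 0.01 and 0.026 m and angle between cap_2_mid's own z axis and vertical below 0.35 rad)) and ((x of cap_3_mid in the frame of tray_floor between -0.035 and 0.078 m and y of cap_3_mid in the frame of tray_floor between -0.002 and 0.25 m and z of cap_3_mid in the frame of tray_floor between 0.01 and 0.026 m) or (x of cap_3_mid in the frame of channel between -0.012 and 0.012 m and y of cap_3_mid in the frame of channel between -0.245 and -0.035 m and z of cap_3_mid in the frame of channel between 0.01 and 0.026 m and angle between cap_3_mid's own z axis and vertical below 0.35 rad)) and ((x of cap_4_mid in the frame of tray_floor between -0.035 and 0.078 m and y of cap_4_mid in the frame of tray_floor between -0.002 and 0.25 m and z of cap_4_mid in the frame of tray_floor between 0.01 and 0.026 m) or (x of cap_4_mid in the frame of channel between -0.012 and 0.012 m and y of cap_4_mid in the frame of channel between -0.245 and -0.035 m and z of cap_4_mid in the frame of channel between 0.01 and 0.026 m and angle between cap_4_mid's own z axis and vertical below 0.35 rad)) and ((x of cap_1_mid in the frame of tray_floor between -0.035 and 0.078 m and y of cap_1_mid in the frame of tray_floor between -0.002 and 0.25 m and z of cap_1_mid in the frame of tray_floor between 0.01 and 0.026 m) or (x of cap_2_mid in the frame of tray_floor between -0.035 and 0.078 m and y of cap_2_mid in the frame of tray_floor between -0.002 and 0.25 m and z of cap_2_mid in the frame of tray_floor between 0.01 and 0.026 m) or (x of cap_3_mid in the frame of tray_floor between -0.035 and 0.078 m and y of cap_3_mid in the frame of tray_floor between -0.002 and 0.25 m and z of cap_3_mid in the frame of tray_floor between 0.01 and 0.026 m) or (x of cap_4_mid in the frame of tray_floor between -0.035 and 0.078 m and y of cap_4_mid in the frame of tray_floor between -0.002 and 0.25 m and z of cap_4_mid in the frame of tray_floor between 0.01 and 0.026 m)) and value of joint tray below 0.05 rad and value of joint cover above 1.4 rad), for 0.2 s.
3. the raised tray has fed all caps into the channel (x of cap_1_mid in the frame of channel between -0.012 and 0.012 m and y of cap_1_mid in the frame of channel between -0.245 and -0.035 m and z of cap_1_mid in the frame of channel between 0.01 and 0.026 m and angle between each of cap_1_mid, cap_2_mid, cap_3_mid, cap_4_mid's own z axis and vertical below 0.35 rad and x of cap_2_mid in the frame of channel between -0.012 and 0.012 m and y of cap_2_mid in the frame of channel between -0.245 and -0.035 m and z of cap_2_mid in the frame of channel between 0.01 and 0.026 m and x of cap_3_mid in the frame of channel between -0.012 and 0.012 m and y of cap_3_mid in the frame of channel between -0.245 and -0.035 m and z of cap_3_mid in the frame of channel between 0.01 and 0.026 m and x of cap_4_mid in the frame of channel between -0.012 and 0.012 m and y of cap_4_mid in the frame of channel between -0.245 and -0.035 m and z of cap_4_mid in the frame of channel between 0.01 and 0.026 m and value of joint tray above 0.12 rad), for 0.2 s.
At the end, for the whole second after the job is handed in: Every cap present lies flat and upright in the channel in single file: centre within 12 mm of its middle line, 35 to 245 mm down from the mouth, underside within 8 mm of its floor; tray back on its rest (within 0.04 rad), cover closed on its stop (within 0.05 rad) (x of cap_1_mid in the frame of channel between -0.012 and 0.012 m and y of cap_1_mid in the frame of channel between -0.245 and -0.035 m and z of cap_1_mid in the frame of channel between 0.01 and 0.026 m and angle between each of cap_1_mid, cap_2_mid, cap_3_mid, cap_4_mid's own z axis and vertical below 0.35 rad and x of cap_2_mid in the frame of channel between -0.012 and 0.012 m and y of cap_2_mid in the frame of channel between -0.245 and -0.035 m and z of cap_2_mid in the frame of channel between 0.01 and 0.026 m and x of cap_3_mid in the frame of channel between -0.012 and 0.012 m and y of cap_3_mid in the frame of channel between -0.245 and -0.035 m and z of cap_3_mid in the frame of channel between 0.01 and 0.026 m and x of cap_4_mid in the frame of channel between -0.012 and 0.012 m and y of cap_4_mid in the frame of channel between -0.245 and -0.035 m and z of cap_4_mid in the frame of channel between 0.01 and 0.026 m and value of joint tray below 0.04 rad and value of joint cover below 0.05 rad); the robot touches nothing.
It fails at once if the cover is dropped or slammed shut (faster than 3.2 rad/s in the last 0.3 rad) (value of joint cover below 0.3 rad and velocity of joint cover below -3.2 rad/s).
It fails at once if the tray is dropped onto its rest (faster than 2 rad/s in the last 0.2 rad) (value of joint tray below 0.2 rad and velocity of joint tray below -2 rad/s).
It fails at once if a bystander (masking tape, sanding block, tape measure) is pushed more than 40 mm (distance of any of masking_tape_mid, sanding_block_mid, tape_measure_mid from where it was at the start of the episode above 0.04 m).
Of cap_1, cap_2, cap_3, cap_4 only 2 to 4 are there at a start; the rules pass over those that are not, and their reading is None.
At some moment in a run one of cap_1, cap_2, cap_3, cap_4 may be knocked a few centimetres aside while the robot is not near it.
It also fails if it takes over 210 s, if anything falls off the work surface, if the arm or the gripper's body presses on something with over 40 N, if the wrist force passes 120 N, or if a joint passes its speed limit or range.

### The arm

A 7-joint arm with a two-finger parallel gripper is mounted at the origin on a cart in front of the work surface, level with it; the furniture and walls round the work are solid. World frame = base frame: x ahead of the robot, y to its left, z up, the work surface at z = 0. Lengths are in m, angles in rad, forces in N, time in s.
With the tool pointing down it reaches from about 0.35 to 0.9 m from the base axis. Payload 7.2 kg.
Tool frame: the origin (TCP) lies midway between the tips of the shut fingers; the grasp point (between the pads) lies 19 mm behind it (robot.hold_point_z is the z of the grasp point in the tool frame, in m); z points along the fingers, y is the direction in which the jaws open and shut (so a half turn about z gives the same grasp; the last joint's range is limited). The gripper opens to 85 mm and grips with 20 to 120 N. Pads are 22 mm wide; open, the fingers measure 114 mm over their backs; the gripper's body (76 mm by 85 mm) begins 54 mm behind the grasp point. The pads swing forward as they close: fully open they stand 13 mm farther back than shut.
Start: joints at [-1.41, 0.411, -0.013, 1.596, 0.006, 1.134, -0.082], TCP at [0.142, 0.609, 0.231] pointing down, gripper open.
Joint ranges: [-2.95, 2.95], [-0.29, 1.99], [-1.47, 1.44], [0.14, 2.54], [-1.03, 4.17], [0.13, 1.85], [-2.86, 2.86]. Speed limits (rad/s): [2.39, 2.39, 3.01, 3.01, 3.14, 3.14, 3.14].

### API

Orientations are given as a unit quaternion [x, y, z, w].
In Python, from workcell import robot gives the robot as it stands. The module is installed in compiled form; this text tells all that it offers.
- The arm moves only by the tool drive_tool, never from a script. Its arguments are lists of equal length, an entry for each row: "translation": the shift along the tool's x, y, z in cm, a list of three; "dr": the turn, a rotation vector about the tool's x, y, z in rad, a list of three; "hand": the opening, from -1 (shut) to 1 (fully open). In form: {"translation": [[x, y, z], ...], "dr": [[rx, ry, rz], ...], "hand": [hand, ...]}. A call has 1 to 12 rows; each row is the pose to reach, as a shift and turn from the pose commanded when the call began, along the tool's axes at that moment; what a row does not reach only later rows make up. A row lasts 1/10 s, in which the tool goes at most 50 mm and 8.59 degrees, less where a joint would pass 70% of its speed; a pose out of reach is approached as far as the arm can. A call with a gripper value outside its range is refused whole. The fingers move at their own pace and stop on an object; "force" is the grip in N (left out, the last holds). Time passes only in rows, so rows that repeat a pose let the fingers close. It gives the time, the measured TCP pose, the force and the opening at its end, in the units of the state.
- robot.read_state(): the state, without advancing time (a new reading comes with each control period).
- robot.grab_frame(name): name is "scene" or "top" or "wrist"; returns the picture (400x640x3 uint8, red, green, blue); there is no depth.
- robot.camera_info(name): a dict with "fovy" (degrees; the focal length in pixels is half the picture's height over the tangent of half this angle, whatever the lens; pixels are square), "cx", "cy" (the principal point, pixels), "R" (3x3) and "t" (3): a world point X has camera coordinates R X + t; the wrist camera has in their place "T_tool_cam" (4x4, takes a point from camera to tool coordinates, whose origin is the TCP and whose axes are the flange's). Camera axes: x right, y down, z forward; pixel columns grow to the right and rows downward; lengths in m; the calibration is good to about 2 mm. The wrist camera is an equidistant fisheye: a pixel r from the principal point sees the ray r / f radians off the axis. A picture is of the moment at which its call begins: read the wrist's pose just before it. camera_info takes no time and is no camera call.
- robot.finish_job(): hands the job in, once; it reports no verdict.
Trained networks look in the newest picture that a camera, given by its name, has taken for a name from the list of things; names that differ only in an ending like _2 or _b are one class to them, and where a whole thing is asked for, a point or a joint stands for the part that bears it (a point fixed in the world has none). Each returns a list of dicts, best first, with "score" (0 to 1); they miss things now and then, are a little off and sometimes report something else, mostly with a low value. They report only what shows in the picture. A call takes as long as a camera call. They do not tell look-alikes from the thing itself.
- robot.look_for(camera, thing): "location" ([x, y, z] in m, in world coordinates, good to about 4 mm: the middle of the surface that is visible of it).
- robot.cut_out(camera, thing): "pixels" (400x640 bool, what is visible of it).
The state is a dict: "time": time; "joints": joint angles; "qd": joint speeds; "joint_efforts": joint torques, N m; "tcp_pos": TCP position; "orientation": TCP orientation; "wrist_force": force on the tool from outside, world axes, zero at the start; "ft_torque": the same for the moment, N m; "width": finger opening in m.
Only numpy, scipy, OpenCV 4.12 (cv2) and the standard library are available. Lean on these libraries where they do the work, as an engineer would, in place of code of your own. Each camera call takes 0.05 s, during which the arm holds its last target.

## Working session

There is one attempt and no reset: what is moved stays moved. The work goes in short steps, Python scripts to look and compute and a tool call to move; the robot and the scene stay as the last step left them, time stands still between calls to the robot, and variables do not carry over. Pictures are saved under pics/ and viewed, and the job is handed in when it is done.

Besides the shell and the picture viewer there is one more tool, called as name(argument=value, ...) on one line, values as JSON. drive_tool: Moves the arm, as the interface text tells. Its arguments: {"type":"object","properties":{"translation":{"type":"array"},"dr":{"type":"array"},"hand":{"type":"array"},"force":{"type":"number"}},"required":["translation","dr","hand"]}

```bash
mkdir -p pics; ls
python3 - <<'E'
from workcell import robot
import cv2,numpy as np
np.set_printoptions(precision=4,suppress=True)
print(robot.read_state()); print(robot.hold_point_z)
for n in ["scene","top","wrist"]:
    print(n,robot.camera_info(n))
    cv2.imwrite(f"pics/a_{n}.png",robot.grab_frame(n)[:,:,::-1])
E
```

```text
pics
{'time': 0.0, 'joints': array([-1.4102,  0.4119, -0.0127,  1.5971,  0.0056,  1.1343, -0.0822]), 'qd': array([-0.0012, -0.0004,  0.0021,  0.0003, -0.0001, -0.0012,  0.0005]), 'joint_efforts': array([ -0.0002, -60.0639,   0.6822, -29.9415,   0.0138,   0.0104,
         0.    ]), 'tcp_pos': array([0.1417, 0.6082, 0.2304]), 'orientation': array([ 0.1141,  0.9935, -0.0008, -0.    ]), 'wrist_force': array([-0.0253,  0.0589, -0.7166]), 'ft_torque': array([-0.0189, -0.0047, -0.0328]), 'width': 0.08562362022622762}
-0.0187
scene {'fovy': 43.06654218220164, 'cx': 320.4937006336785, 'cy': 208.29297463045285, 'R': array([[ 0.5776, -0.8161, -0.0213],
       [-0.5498, -0.3696, -0.7491],
       [ 0.6034,  0.4444, -0.6621]]), 't': array([-0.2887,  0.3923,  1.3989])}
top {'fovy': 55.63096816681913, 'cx': 318.9489268791142, 'cy': 199.5311898222495, 'R': array([[ 0.0034, -1.    , -0.0018],
       [-0.9964, -0.0032, -0.0844],
       [ 0.0844,  0.0021, -0.9964]]), 't': array([0.062 , 0.5851, 1.2799])}
wrist {'fovy': 65.70646984690485, 'cx': 319.88182333803184, 'cy': 202.72047743072315, 'T_tool_cam': array([[-0.0016, -0.955 , -0.2966,  0.0761],
       [ 1.    , -0.0018,  0.0003, -0.0006],
       [-0.0008, -0.2966,  0.955 , -0.1428],
       [ 0.    ,  0.    ,  0.    ,  1.    ]])}
```

View pics/a_scene.png

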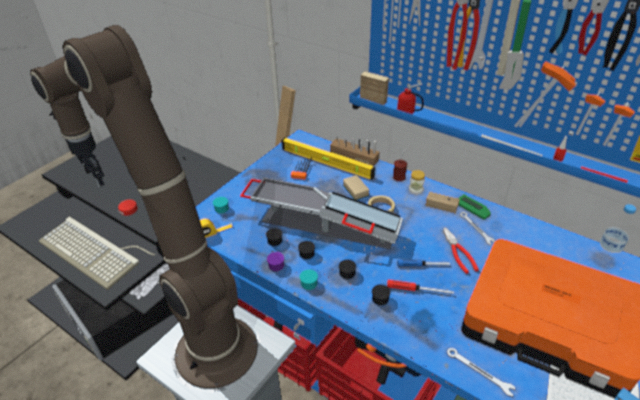

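View pics/a_top.png

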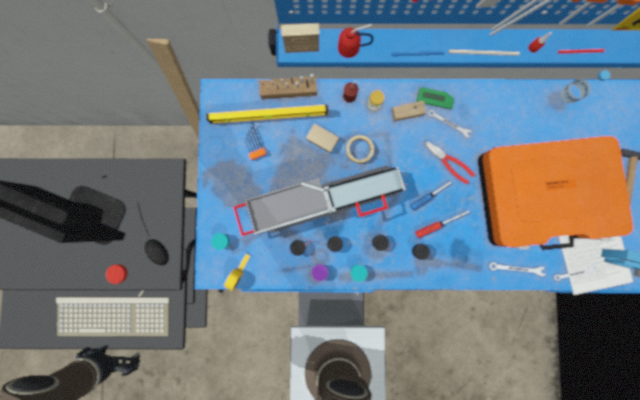

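The top view shows four black caps at about (297,247), (335,243), (380,242) and (421,251). The look-alikes are purple at (320,271) and turquoise at (360,272) and (219,241). The tray lies at left (290,207) with its red bar at (241,219). The channel and cover are at right (365,190), with the cover bar at (372,208).

```bash
cat > h.py <<'E'
from workcell import robot
import cv2,numpy as np
from scipy.spatial.transform import Rotation as Ro
np.set_printoptions(precision=4,suppress=True)
def ray(cam,u,v,st=None):
    c=robot.camera_info(cam); f=200/np.tan(np.radians(c['fovy'])/2)
    x,y=u-c['cx'],v-c['cy']
    if cam=='wrist':
        r=np.hypot(x,y); th=r/f; d=np.array([np.sin(th)*x/max(r,1e-9),np.sin(th)*y/max(r,1e-9),np.cos(th)])
        T=c['T_tool_cam'];R=Ro.from_quat(st['orientation']).as_matrix()
        return R@T[:3,3]+st['tcp_pos'], R@T[:3,:3]@d
    d=np.array([x/f,y/f,1]); return -c['R'].T@c['t'], c['R'].T@d
def at_z(cam,u,v,z,st=None):
    o,d=ray(cam,u,v,st); return o+d*(z-o[2])/d[2]
def proj(cam,X,st=None):
    c=robot.camera_info(cam); f=200/np.tan(np.radians(c['fovy'])/2)
    if cam=='wrist':
        R=Ro.from_quat(st['orientation']).as_matrix();T=c['T_tool_cam']
        p=T[:3,:3].T@(R.T@(np.array(X)-st['tcp_pos'])-T[:3,3])
        r=np.hypot(p[0],p[1]);th=np.arctan2(r,p[2]); return np.array([c['cx']+f*th*p[0]/r,c['cy']+f*th*p[1]/r])
    p=c['R']@np.array(X)+c['t']; return np.array([c['cx']+f*p[0]/p[2],c['cy']+f*p[1]/p[2]])
def crop(cam,img,u,v,w,h,k,name,pts=()):
    im=img[:,:,::-1].copy(); u0,v0=int(u-w/2),int(v-h/2);u0=max(u0,0);v0=max(v0,0)
    c=cv2.resize(im[v0:v0+h,u0:u0+w],None,fx=k,fy=k,interpolation=cv2.INTER_CUBIC)
    for p in pts: cv2.drawMarker(c,(int((p[0]-u0+.5)*k),int((p[1]-v0+.5)*k)),(0,255,255),cv2.MARKER_CROSS,10,1)
    cv2.imwrite('pics/'+name+'.png',c); return u0,v0
E
python3 - <<'E'
from h import *
for cam in ["top","scene"]:
    im=robot.grab_frame(cam)
    if cam=="top": crop(cam,im,310,220,260,130,3,'b_top')
    else: crop(cam,im,320,235,260,180,3,'b_scene')
    for t in ["cap_1_mid","tray_bar","cover_bar","channel","tray_floor","feeder","cover","masking_tape_mid","sanding_block_mid","tape_measure_mid"]:
        for r in robot.look_for(cam,t)[:7]: print(cam,t,round(r['score'],2),np.array(r['location']),proj(cam,r['location']))
E
```

```text
top cap_1_mid 0.75 [0.4379 0.4009 0.0369] [219.0737 242.2625]
top cap_1_mid 0.74 [0.3394 0.062  0.0364] [319.2727 272.1292]
top cap_1_mid 0.66 [0.4235 0.139  0.0348] [296.5741 246.8   ]
top cap_1_mid 0.64 [ 0.3374 -0.0667  0.0401] [357.7375 272.992 ]
top tray_bar 0.97 [0.5592 0.1805 0.0856] [283.3187 205.6726]
top cover_bar 0.98 [ 0.6071 -0.081   0.1066] [363.7891 190.7003]
top cover_bar 0.42 [ 0.7663 -0.0738  0.0211] [358.5831 147.9808]
top channel 0.77 [ 0.6128 -0.0791  0.0998] [362.9499 189.1796]
top channel 0.23 [0.7991 0.0535 0.0347] [322.1694 137.6803]
top tray_floor 0.81 [0.5573 0.1801 0.0886] [283.3468 206.1903]
top feeder 0.93 [0.583  0.0739 0.0859] [315.8785 198.5341]
top feeder 0.4 [0.4224 0.1376 0.0362] [296.9609 247.1461]
top cover 0.7 [ 0.6106 -0.0834  0.1053] [364.4774 189.6701]
top masking_tape_mid 0.76 [ 0.7675 -0.0746  0.02  ] [358.778  147.7124]
top sanding_block_mid 0.61 [0.7997 0.0544 0.0335] [321.9079 137.595 ]
top tape_measure_mid 0.8 [0.3298 0.3464 0.0451] [233.934  275.0133]
scene cap_1_mid 0.64 [0.3314 0.0504 0.0389] [276.249  259.8474]
scene cap_1_mid 0.58 
[... 278 characters left out ...]
1018] [362.6383 213.5507]
scene channel 0.91 [ 0.5996 -0.0969  0.0931] [361.7171 217.0664]
scene tray_floor 0.6 [0.5557 0.1772 0.0836] [287.5739 196.359 ]
scene feeder 0.69 [0.5754 0.0282 0.0891] [326.0709 207.915 ]
scene cover 0.77 [ 0.6102 -0.0932  0.1038] [362.5727 212.4084]
scene cover 0.66 [0.5558 0.178  0.0863] [287.3598 195.6648]
scene masking_tape_mid 0.59 [ 0.7901 -0.0622  0.0231] [380.7523 198.2098]
scene masking_tape_mid 0.48 [0.5768 0.0276 0.0902] [326.4516 207.5058]
scene sanding_block_mid 0.55 [0.793  0.0436 0.0275] [356.4127 186.5866]
scene tape_measure_mid 0.63 [0.3193 0.333  0.0274] [209.5932 229.8201]
scene tape_measure_mid 0.63 [ 0.6113 -0.0941  0.0995] [362.94   213.3011]
```

View pics/b_top.png

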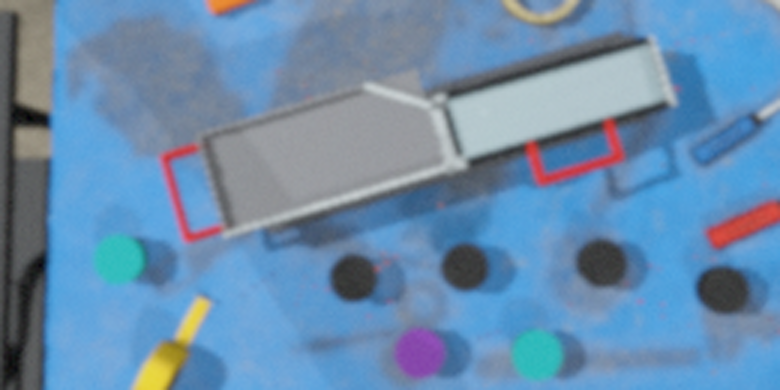

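View pics/b_scene.png

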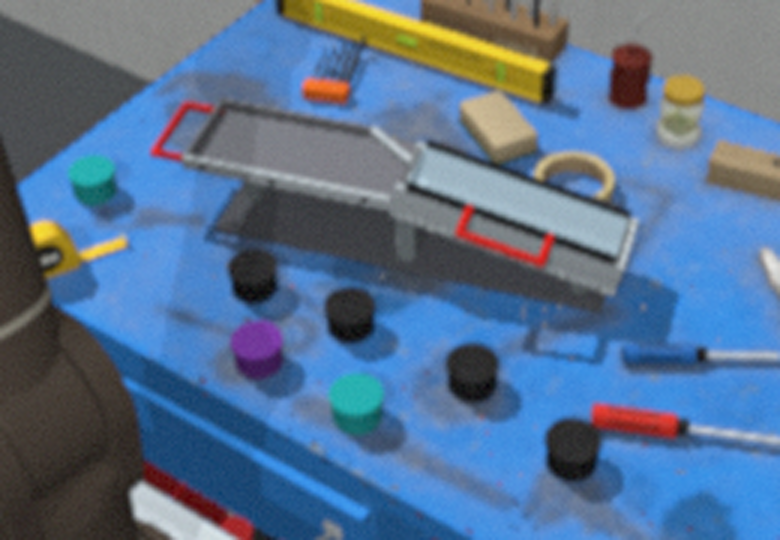

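Run:
```python
from h import *
im=robot.grab_frame("top")
hsv=cv2.cvtColor(im,cv2.COLOR_RGB2HSV)
def ctr(u0,v0): return np.array([180+u0/3,155+v0/3])-.17
P={}
for n,uv,z in [("tb1",(165,157),.088),("tb2",(188,239),.088),("cb1",(541,184),.102+.009),("cb2",(621,159),.102-.009),("rim_near_far",(225,233),.1),("rim_near_mouth",(455,170),.1),("chan_end_near",(672,103),.075)]:
    p=at_z("top",*ctr(*uv),z);P[n]=p;print(n,p)
d=P['tb1']-P['tb2'];print('yaw tray bar x-axis',np.arctan2(d[1],d[0]),np.linalg.norm(d))
d=P['cb1']-P['cb2'];print('cover bar y', np.arctan2(-d[0],d[1]),np.linalg.norm(d))
d=P['rim_near_far']-P['rim_near_mouth'];print('rim', np.arctan2(-d[0],d[1]),np.linalg.norm(d))
# mask black caps
blk=(hsv[:,:,2]<75)
n,l,s,c=cv2.connectedComponentsWithStats(blk.astype(np.uint8))
for i in range(1,n):
    if s[i,4]>60 and s[i,0]>200 and 230<c[i,1]<265 and s[i,0]<440: print(c[i],s[i],at_z("top",*c[i],.033))
```

```text
tb1 [0.5536 0.3388 0.088 ]
tb2 [0.4647 0.3119 0.088 ]
cb1 [ 0.5246 -0.0683  0.111 ]
cb2 [ 0.5528 -0.1572  0.093 ]
rim_near_far [0.4714 0.2699 0.1   ]
rim_near_mouth [0.5399 0.0231 0.1   ]
chan_end_near [ 0.6161 -0.2174  0.075 ]
yaw tray bar x-axis 0.29376494538684017 0.0928956800151383
cover bar y 0.3067875822029905 0.09490951096657059
rim 0.2707196416415797 0.2561277531880895
[334.5725 243.6565] [328 237  14  14 131] [0.4344 0.0105 0.033 ]
[380.1871 242.329 ] [373 236  15  14 155] [ 0.4394 -0.144   0.033 ]
[297.5775 247.2958] [291 241  14  14 142] [0.4218 0.1357 0.033 ]
[420.6369 251.2321] [413 245  16  14 168] [ 0.41   -0.2803  0.033 ]
```

Four black caps found (positions above), yaw ≈ 0.285. One close crop has been viewed: the chosen caps are black, and the purple and turquoise ones are rejected. Next I'll write a move helper and travel to above the cover bar.

```bash
cat >> h.py <<'E'
def down(yaw_y):  # tool down, tool y at given heading, tool x = y x z
    y=np.array([np.cos(yaw_y),np.sin(yaw_y),0]);z=np.array([0,0,-1.]);x=np.cross(y,z)
    return Ro.from_matrix(np.array([x,y,z]).T)
def rel(p,yaw,st=None):
    st=st or robot.read_state(); R=Ro.from_quat(st['orientation'])
    t=R.inv().apply(np.array(p)-st['tcp_pos'])*100; dr=(R.inv()*down(yaw)).as_rotvec()
    return t,dr
YAW=0.285
E
python3 - <<'E'
from h import *
print(rel((.515,-.106,.25),YAW))
E
```

```text
(array([-52.5626, -61.1451,  -1.8742]), array([ 0.    , -0.0001,  1.057 ]))
```

drive_tool(translation=[[-52.5,-61,-1.9],[-52.5,-61,-1.9],[-52.5,-61,-1.9],[-52.5,-61,-1.9],[-52.5,-61,-1.9],[-52.5,-61,-1.9],[-52.5,-61,-1.9],[-52.5,-61,-1.9],[-52.5,-61,-1.9],[-52.5,-61,-1.9],[-52.5,-61,-1.9],[-52.5,-61,-1.9]], dr=[[0,0,1.057],[0,0,1.057],[0,0,1.057],[0,0,1.057],[0,0,1.057],[0,0,1.057],[0,0,1.057],[0,0,1.057],[0,0,1.057],[0,0,1.057],[0,0,1.057],[0,0,1.057]], hand=[1,1,1,1,1,1,1,1,1,1,1,1])

```text
time: 2.5
tcp_pos: [0.4204, 0.0753, 0.246]
orientation: [0.599, 0.8, 0.001, 0.0]
wrist_force: [2.0, 0.1, 0.8]
width: 0.0855
```

Run:
```python
from h import *
print(rel((.515,-.106,.25),YAW)); print(robot.read_state()['joints'])
```

```text
(array([-20.0553,   3.9791,  -0.4108]), array([ 0.0015, -0.0008,  0.0002]))
[-0.8468  0.0316  0.5812  2.0552 -0.0209  1.0586  0.0296]
```

drive_tool(translation=[[-20,4,-0.4],[-20,4,-0.4],[-20,4,-0.4],[-20,4,-0.4],[-20,4,-0.4],[-20,4,-0.4],[-20,4,-0.4]], dr=[[0,0,0],[0,0,0],[0,0,0],[0,0,0],[0,0,0],[0,0,0],[0,0,0]], hand=[0,-0.25,-0.25,-0.25,-0.25,-0.25,-0.25])

```text
time: 3.2
tcp_pos: [0.514, -0.1024, 0.2491]
orientation: [0.599, 0.801, 0.0, -0.001]
wrist_force: [0.0, 0.2, -0.3]
width: 0.0322
```

Run:
```python
from h import *
st=robot.read_state()
print(rel((.515,-.106,.25),YAW)); print(st['joints'],st['width'])
im=robot.grab_frame("wrist"); 
c=cv2.resize(im[:,:,::-1],None,fx=1.25,fy=1.25); cv2.imwrite('pics/c_w.png',c)
np.savez('st_c.npz',im=im,tcp=st['tcp_pos'],q=st['orientation'])
for t in ["cover_bar","cover"]:
  for r in robot.look_for("wrist",t)[:3]: print(t,r['score'],np.array(r['location']))
print(proj("wrist",(.5387,-.1128,.102),st))
```

```text
(array([-0.377 , -0.0018, -0.0855]), array([-0.0006, -0.001 ,  0.0009]))
[-0.5087  0.2605  0.7521  1.8525 -0.1988  1.1059  0.6024] 0.032236106450074416
cover_bar 0.73 [0.5765 0.0795 0.0844]
cover_bar 0.64 [ 0.6029 -0.0668  0.1074]
cover_bar 0.48 [ 0.5979 -0.0575  0.1082]
cover 0.76 [ 0.6036 -0.0609  0.1069]
[341.716  205.3199]
```

View pics/c_w.png

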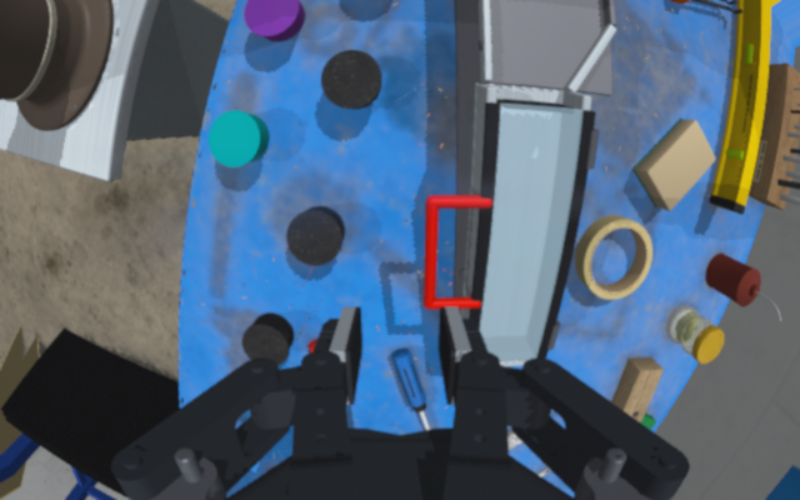

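The wrist view shows the cover bar running vertically at u≈431 (v 200–304) in the picture, with the channel right of it and the tray outlet at the top.

Run:
```python
from h import *
d=np.load('st_c.npz');st=dict(tcp_pos=d['tcp'],orientation=d['q']);im=d['im'].astype(int)
m=(im[:,:,0]>150)&(im[:,:,1]<70)&(im[:,:,2]<70);m[:,:330]=0;m[270:]=0
v,u=np.nonzero(m);print(u.min(),u.max(),v.min(),v.max())
bar=[(vv,u[v==vv].mean(),(v==vv).sum()) for vv in range(v.min(),v.max()+1,8)];print(np.array(bar))
a=at_z('wrist',344.5,161.2,.111,st);b=at_z('wrist',344.5,242,.093,st);print(a,b,(a+b)/2,np.linalg.norm(a-b),np.arctan2(-(a-b)[0],(a-b)[1]))
# hinge-side and mouth
for n,uv,z in [('mouth near',(480/1.25,90/1.25),.125),('mouth far',(590/1.25,97/1.25),.125),('cover far edge bottom',(546/1.25,355/1.25),.08)]:
    print(n,at_z('wrist',*uv,z,st))
```

```text
340 393 156 246
[[156.     373.0714  14.    ]
 [164.     367.      51.    ]
 [172.     345.5      8.    ]
 [180.     345.5      8.    ]
 [188.     345.5      8.    ]
 [196.     344.5      8.    ]
 [204.     344.5      8.    ]
 [212.     344.5      8.    ]
 [220.     344.       7.    ]
 [228.     344.       7.    ]
 [236.     343.5      8.    ]
 [244.     362.      45.    ]]
[ 0.5271 -0.0689  0.111 ] [ 0.5554 -0.1534  0.093 ] [ 0.5412 -0.1112  0.102 ] 0.09091776958844 0.323270448292853
mouth near [0.5351 0.0182 0.125 ]
mouth far [0.6154 0.0446 0.125 ]
cover far edge bottom [ 0.6886 -0.1836  0.08  ]
```

```bash
sed -i 's/^YAW=.*/YAW=0.29/' h.py
python3 - <<'E'
from h import *
print(rel((.5415,-.111,.084),YAW))
E
```

```text
(array([-1.6784,  2.3593, 16.5471]), array([ 0.0003, -0.0011, -0.0024]))
```

drive_tool(translation=[[-1.7,2.4,5],[-1.7,2.4,8],[-1.7,2.4,11],[-1.7,2.4,13],[-1.7,2.4,15],[-1.7,2.4,16.5],[-1.7,2.4,16.5],[-1.7,2.4,16.5]], dr=[[0,0,0],[0,0,0],[0,0,0],[0,0,0],[0,0,0],[0,0,0],[0,0,0],[0,0,0]], hand=[-0.25,-0.25,-0.25,-0.25,-0.25,-0.25,-0.25,-0.25])

```text
time: 4.15
tcp_pos: [0.5424, -0.1127, 0.0849]
orientation: [0.599, 0.801, 0.0, 0.0]
wrist_force: [0.1, -0.6, 0.1]
width: 0.0321
```

Run:
```python
from h import *
st=robot.read_state(); print(st['wrist_force'],st['tcp_pos'])
im=robot.grab_frame("wrist"); crop('wrist',im,330,240,220,180,3,'d_w')
```

```text
[ 0.0777 -0.6459  0.1289] [ 0.5424 -0.1127  0.0849]
```

View pics/d_w.png

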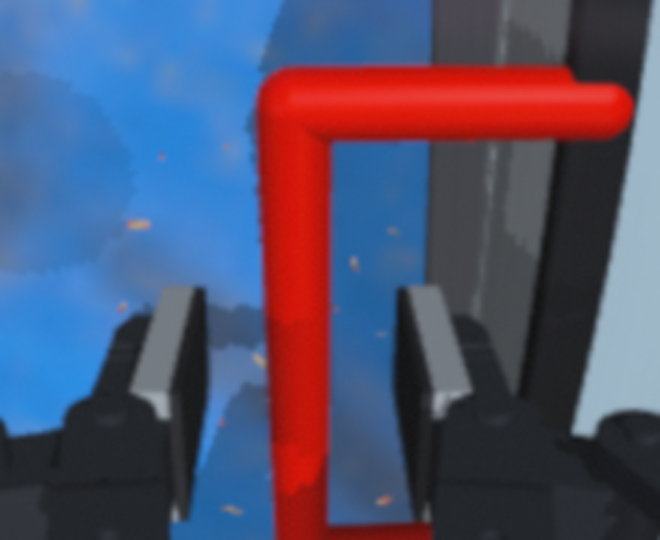

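The bar (crop u≈300) is between the fingers (200 and 400). I'll grip it.

drive_tool(translation=[[0,0,0],[0,0,0],[0,0,0],[0,0,0],[0,0,0],[0,0,0]], dr=[[0,0,0],[0,0,0],[0,0,0],[0,0,0],[0,0,0],[0,0,0]], hand=[-1,-1,-1,-1,-1,-1], force=25)

```text
time: 4.8
tcp_pos: [0.5423, -0.1132, 0.0854]
orientation: [0.599, 0.8, 0.0, 0.0]
wrist_force: [-3.3, -0.3, 5.8]
width: 0.0091
```

Run:
```python
from h import *
st=robot.read_state(); print(st['wrist_force'],st['tcp_pos'],st['width'])
fx=np.array([np.cos(YAW),np.sin(YAW),0]);fy=np.array([-np.sin(YAW),np.cos(YAW),0]);
zc=-np.sin(.2)*fy+np.cos(.2)*np.array([0,0,1])
R=Ro.from_quat(st['orientation'])
for th in list(np.arange(.15,1.7,.15))+[1.72]:
    d=.121*((1-np.cos(th))*fx+np.sin(th)*zc); print(round(th,2),R.inv().apply(d)*100)
```

```text
[-3.346  -0.2725  5.819 ] [ 0.5423 -0.1132  0.0854] 0.009140680306345727
0.15 [-0.3583  0.139  -1.7721]
0.3 [-0.7071  0.5466 -3.5042]
0.45 [-1.0388  1.2136 -5.1574]
0.6 [-1.3459  2.1251 -6.6946]
0.75 [-1.6213  3.2607 -8.0812]
0.9 [-1.8591  4.5947 -9.2861]
1.05 [ -2.0537   6.0973 -10.2823]
1.2 [ -2.201    7.7347 -11.0473]
1.35 [ -2.2974   9.4702 -11.5641]
1.5 [ -2.341   11.2647 -11.8209]
1.65 [ -2.3306  13.0779 -11.812 ]
1.72 [ -2.3074  13.9191 -11.7168]
```

drive_tool(translation=[[-0.18,0.04,-0.9],[-0.36,0.14,-1.77],[-0.53,0.31,-2.65],[-0.71,0.55,-3.5],[-0.88,0.85,-4.35],[-1.04,1.21,-5.16],[-1.2,1.65,-5.95],[-1.35,2.12,-6.7]], dr=[[0,0,0],[0,0,0],[0,0,0],[0,0,0],[0,0,0],[0,0,0],[0,0,0],[0,0,0]], hand=[-1,-1,-1,-1,-1,-1,-1,-1])

```text
time: 5.6
tcp_pos: [0.5662, -0.12, 0.152]
orientation: [0.6, 0.8, -0.0, -0.001]
wrist_force: [-0.2, 1.9, -2.7]
width: 0.009
```

Run:
```python
from h import *
st=robot.read_state(); print(st['wrist_force'],st['tcp_pos'],st['width'])
im=robot.grab_frame("scene"); crop('scene',im,340,200,160,130,4,'e_s')
```

```text
[-0.1632  1.9122 -2.7304] [ 0.5662 -0.12    0.152 ] 0.008996541897529513
```

View pics/e_s.png

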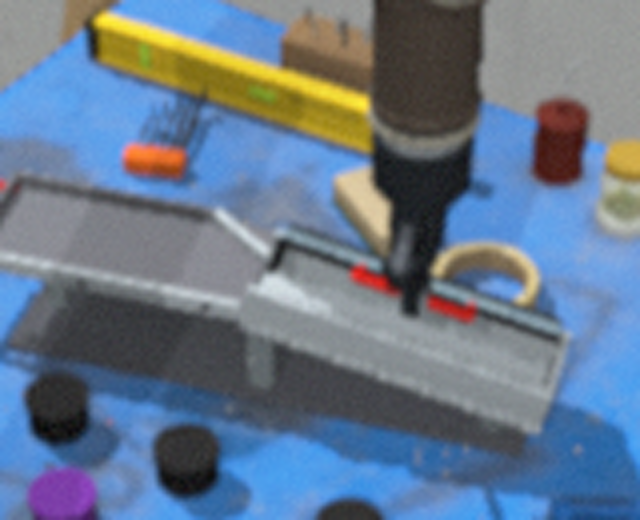

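The cover is half open and gripped, with low forces. I'll continue the arc.

drive_tool(translation=[[-0.27,1.14,-1.38],[-0.4,1.78,-2.0],[-0.51,2.47,-2.59],[-0.62,3.2,-3.1],[-0.71,3.98,-3.58],[-0.78,4.78,-4.0],[-0.85,5.61,-4.35],[-0.95,7.35,-4.86],[-0.99,9.14,-5.12],[-0.98,10.96,-5.11],[-0.95,12.1,-4.95],[-0.95,12.1,-4.95]], dr=[[0,0,0],[0,0,0],[0,0,0],[0,0,0],[0,0,0],[0,0,0],[0,0,0],[0,0,0],[0,0,0],[0,0,0],[0,0,0],[0,0,0]], hand=[-1,-1,-1,-1,-1,-1,-1,-1,-1,-1,-1,-1])

```text
time: 6.85
tcp_pos: [0.687, -0.0942, 0.2011]
orientation: [0.599, 0.801, 0.001, 0.001]
wrist_force: [-0.6, 2.9, 5.6]
width: 0.009
```

Run:
```python
from h import *
st=robot.read_state(); print(st['wrist_force'],st['tcp_pos'],st['width'])
im=robot.grab_frame("scene"); crop('scene',im,340,190,160,130,4,'f_s')
im=robot.grab_frame("wrist"); crop('wrist',im,320,200,400,400,1.5,'f_w')
```

```text
[-0.5843  2.8667  5.5804] [ 0.687  -0.0942  0.2011] 0.008957477605378534
```

View pics/f_s.png

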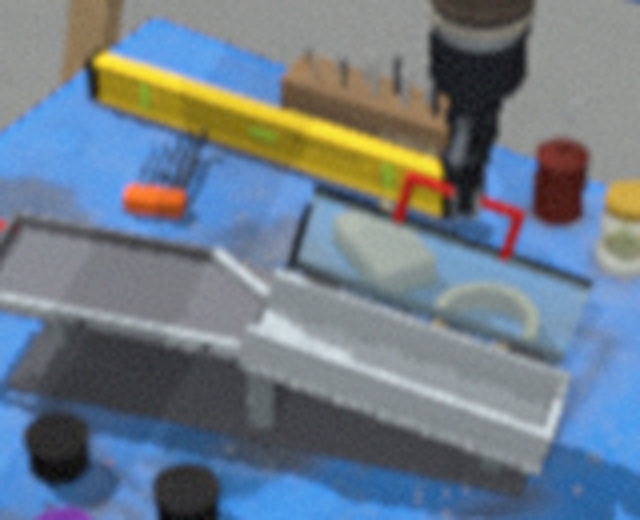

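View pics/f_w.png

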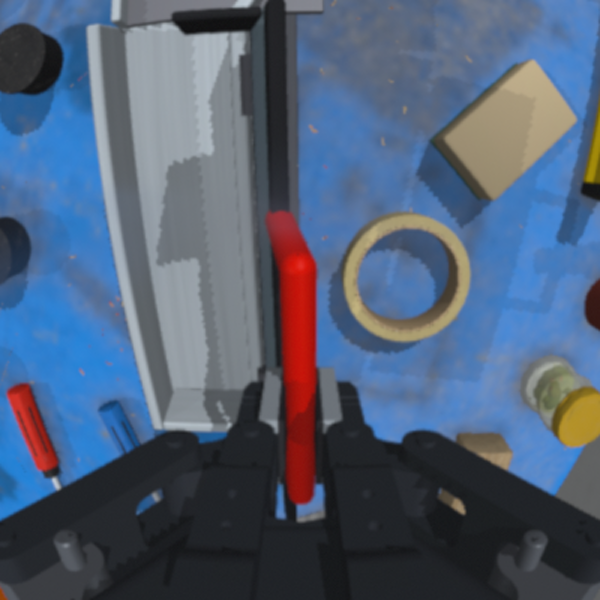

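The cover is past vertical (θ≈1.76 by the arc). I'll release it by opening a little, then lift.

drive_tool(translation=[[0,0,0],[0,0,0],[0,0,0],[0,0,-2],[0,0,-5],[0,0,-7],[0,0,-7]], dr=[[0,0,0],[0,0,0],[0,0,0],[0,0,0],[0,0,0],[0,0,0],[0,0,0]], hand=[-0.4,-0.4,-0.4,-0.4,-0.4,-0.4,-0.4])

```text
time: 7.65
tcp_pos: [0.6861, -0.0963, 0.2742]
orientation: [0.6, 0.8, 0.001, 0.002]
wrist_force: [1.0, -0.3, -0.3]
width: 0.0255
```

Run:
```python
from h import *
st=robot.read_state(); print(st['wrist_force'],st['tcp_pos'],st['width'])
im=robot.grab_frame("scene"); crop('scene',im,320,220,200,150,4,'g_s')
im=robot.grab_frame("top")
hsv=cv2.cvtColor(im,cv2.COLOR_RGB2HSV)
blk=(hsv[:,:,2]<75)
n,l,s,c=cv2.connectedComponentsWithStats(blk.astype(np.uint8))
for i in range(1,n):
    if s[i,4]>60 and s[i,0]>200 and 230<c[i,1]<270 and s[i,0]<440: print(c[i],s[i],at_z("top",*c[i],.033))
```

```text
[ 0.9612 -0.3214 -0.2529] [ 0.6861 -0.0963  0.2742] 0.025536586953181787
[297.6985 247.1103] [292 241  13  13 136] [0.4224 0.1353 0.033 ]
[420.6645 251.2763] [413 245  15  13 152] [ 0.4099 -0.2804  0.033 ]
```

View pics/g_s.png

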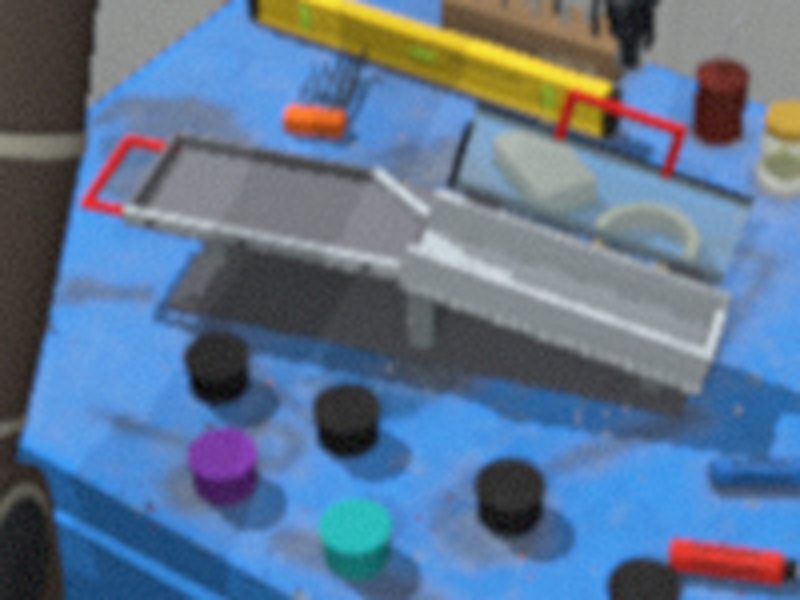

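The cover stays open on its own at θ≈1.76. I'll hover over the cap at (.439,-.144).

Run:
```python
from h import *
print(rel((.439,-.144,.18),YAW))
```

```text
(array([  2.2404, -24.967 ,   9.0737]), array([ 0.0002, -0.0001, -0.0054]))
```

drive_tool(translation=[[0.5,-5,0],[1,-10,2],[1.5,-15,4],[2.2,-20,7],[2.2,-25,9],[2.2,-25,9],[2.2,-25,9],[2.2,-25,9],[2.2,-25,9]], dr=[[0,0,0],[0,0,0],[0,0,0],[0,0,0],[0,0,0],[0,0,0],[0,0,0],[0,0,0],[0,0,0]], hand=[-0.4,0,0.7,0.7,0.7,0.7,0.7,0.7,0.7])

```text
time: 8.65
tcp_pos: [0.4403, -0.144, 0.1811]
orientation: [0.599, 0.801, -0.0, 0.0]
wrist_force: [-0.6, 0.8, -0.2]
width: 0.0728
```

```bash
cat >> h.py <<'E'
def caps_wrist(name=None,zt=.036,vmax=60):
    st=robot.read_state(); im=robot.grab_frame('wrist')
    hsv=cv2.cvtColor(im,cv2.COLOR_RGB2HSV); out=[]
    blk=((hsv[:,:,2]<vmax)).astype(np.uint8)
    n,l,s,c=cv2.connectedComponentsWithStats(blk)
    for r in robot.look_for('wrist','cap_1_mid'):
        p=proj('wrist',r['location'],st); out.append((round(r['score'],2),np.array(r['location']),p,im[int(np.clip(p[1],0,399)),int(np.clip(p[0],0,639))]))
    if name: cv2.imwrite('pics/'+name+'.png',im[:,:,::-1])
    return st,im,out
E
python3 - <<'E'
from h import *
st,im,o=caps_wrist('h_w')
print(st['tcp_pos'],st['width'])
for r in o: print(*r)
E
```

```text
[ 0.4403 -0.144   0.1811] 0.07282216698190103
```

View pics/h_w.png

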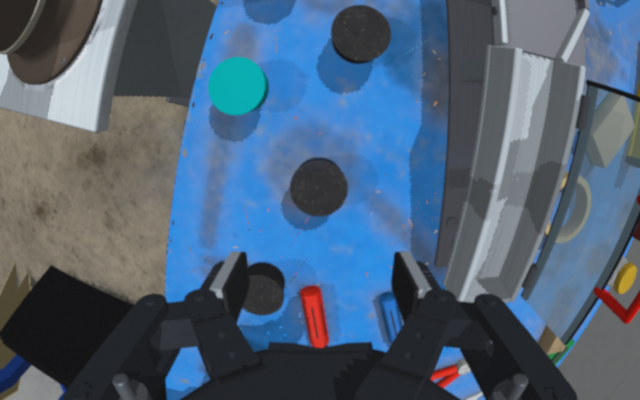

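The target cap is at (319,187) in the wrist view, between the finger columns. Turquoise (238,86) stands left of it and the next black cap is at (361,33).

```bash
cat >> h.py <<'E'
def blackblob(im,st,guess,zt=.036,thr=75):
    hsv=cv2.cvtColor(im,cv2.COLOR_RGB2HSV)
    m=(im.max(axis=2)<thr).astype(np.uint8)
    m=cv2.morphologyEx(m,cv2.MORPH_OPEN,np.ones((5,5)))
    g=proj('wrist',list(guess)+[zt],st)
    n,l,s,c=cv2.connectedComponentsWithStats(m)
    i=min([k for k in range(1,n) if s[k,4]>300],key=lambda k:np.hypot(*(c[k]-g)))
    # middle of the blob -> seen silhouette of a cylinder: use mid height
    return g,c[i],s[i],at_z('wrist',*c[i],zt-.004,st)
E
python3 - <<'E'
from h import *
st=robot.read_state();im=cv2.imread('pics/h_w.png')[:,:,::-1]
print(st['tcp_pos'],blackblob(im,st,(.439,-.144)))
print(blackblob(im,st,(.434,.011)))
p=blackblob(im,st,(.439,-.144))[3]
print(rel((p[0],p[1],.010),YAW))
E
```

```text
[ 0.4402 -0.1441  0.1811] (array([319.3045, 188.4159]), array([318.2638, 186.9936]), array([ 291,  159,   56,   57, 2487], dtype=int32), array([ 0.4379, -0.1439,  0.032 ]))
(array([361.4753,  31.3567]), array([359.9277,  33.8918]), array([ 332,    6,   58,   57, 2615], dtype=int32), array([0.4335, 0.0092, 0.032 ]))
(array([ 0.101 , -0.2148, 17.1102]), array([ 0.0002,  0.0009, -0.0039]))
```

drive_tool(translation=[[0.1,-0.2,5],[0.1,-0.2,9],[0.1,-0.2,12],[0.1,-0.2,14],[0.1,-0.2,16],[0.1,-0.2,17],[0.1,-0.2,17],[0.1,-0.2,17],[0.1,-0.2,17],[0.1,-0.2,17],[0.1,-0.2,17]], dr=[[0,0,0],[0,0,0],[0,0,0],[0,0,0],[0,0,0],[0,0,0],[0,0,0],[0,0,0],[0,0,0],[0,0,0],[0,0,0]], hand=[0.7,0.7,0.7,0.7,0.7,0.7,0.7,-1,-1,-1,-1], force=30)

```text
time: 9.85
tcp_pos: [0.4374, -0.1439, 0.0116]
orientation: [0.599, 0.8, 0.0, 0.001]
wrist_force: [0.3, 0.0, 4.6]
width: 0.0549
```

Run:
```python
from h import *
st=robot.read_state(); print(st['wrist_force'],st['tcp_pos'],st['width'])
# tray frame: estimate
fx=np.array([np.cos(YAW),np.sin(YAW)]);fy=np.array([-np.sin(YAW),np.cos(YAW)])
bar=np.array([.509,.3254]); o=bar-.291*fy-.0215*fx; print('tray origin',o)
for y in (.212,.152,.092,.033): print(y,o+.003*fx+y*fy)
im=robot.grab_frame('top')
hw=[(-.031,0),(-.031,.245),(.074,.245),(.074,.062),(.031,0)]
crop('top',im,300,205,200,80,4,'i_top',[proj('top',list(o+a*fx+b*fy)+[.088 if 1 else 0]) for a,b in hw])
crop('wrist',robot.grab_frame('wrist'),320,250,300,200,2.5,'i_w')
```

```text
[0.2941 0.0132 4.5658] [ 0.4374 -0.1439  0.0116] 0.05494496421980565
tray origin [0.5716 0.0404]
0.212 [0.5139 0.2444]
0.152 [0.531  0.1869]
0.092 [0.5482 0.1294]
0.033 [0.565  0.0729]
```

View pics/i_top.png

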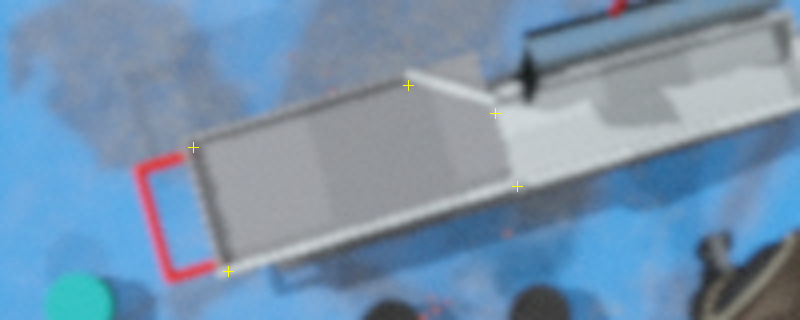

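View pics/i_w.png

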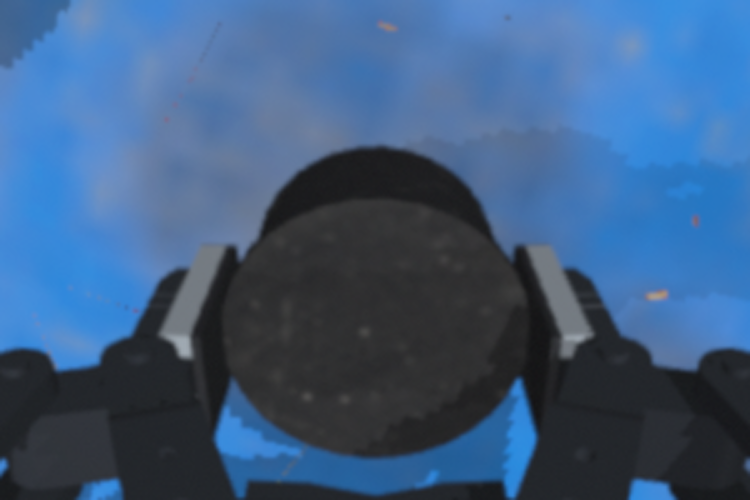

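The cap is gripped (width 55 mm). The tray overlay looks about 5 mm off, so I'll refine the tray pose with the wrist camera after lifting.

Run:
```python
from h import *
st=robot.read_state()
print(rel((.49,.15,.24),YAW))
```

```text
(array([ 26.716 ,  13.3494, -22.8286]), array([ 0.0013,  0.0002, -0.0048]))
```

drive_tool(translation=[[0,0,-3],[0,0,-8],[0,0,-13],[2,1,-18],[6,3,-21],[10,5,-23],[14,7,-23],[18,9,-23],[23,11,-23],[26.7,13.3,-23],[26.7,13.3,-23],[26.7,13.3,-23]], dr=[[0,0,0],[0,0,0],[0,0,0],[0,0,0],[0,0,0],[0,0,0],[0,0,0],[0,0,0],[0,0,0],[0,0,0],[0,0,0],[0,0,0]], hand=[-1,-1,-1,-1,-1,-1,-1,-1,-1,-1,-1,-1])

```text
time: 11.15
tcp_pos: [0.489, 0.1505, 0.2406]
orientation: [0.598, 0.801, -0.001, 0.0]
wrist_force: [0.0, -1.3, -1.9]
width: 0.0547
```

Run:
```python
from h import *
st=robot.read_state(); print(st['wrist_force'],st['tcp_pos'],st['width'],st['joints'])
im=robot.grab_frame('wrist')
fx=np.array([np.cos(YAW),np.sin(YAW)]);fy=np.array([-np.sin(YAW),np.cos(YAW)])
o=np.array([.5716,.0404])
hw=[(-.031,0),(-.031,.245),(.074,.245),(.074,.062),(.031,0)]
pts=[proj('wrist',list(o+a*fx+b*fy)+[.088],st) for a,b in hw]; print(np.array(pts))
crop('wrist',im,320,200,640,400,1.25,'j_w',pts)
np.savez('st_j.npz',im=im,tcp=st['tcp_pos'],q=st['orientation'])
```

```text
[ 0.0241 -1.2572 -1.9458] [0.489  0.1505 0.2406] 0.05474713933310176 [-0.9488  0.2315  0.6654  1.8881 -0.1607  1.0765  0.068 ]
[[335.5178 297.0394]
 [337.9862  67.4922]
 [443.8451  73.9765]
 [431.1506 246.4425]
 [388.7076 295.4097]]
```

View pics/j_w.png

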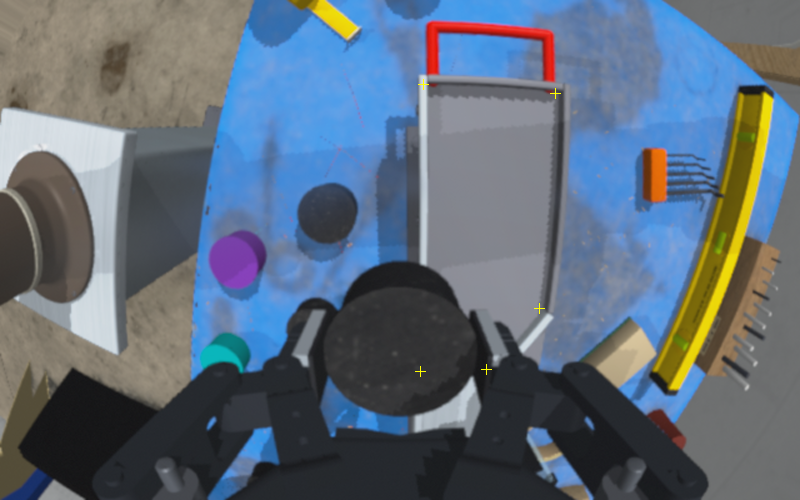

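Run:
```python
from h import *
d=np.load('st_j.npz');st=dict(tcp_pos=d['tcp'],orientation=d['q']);im=d['im']
g=lambda u,v,z:at_z('wrist',u/1.25-.1,v/1.25-.1,z,st)
fx=np.array([np.cos(YAW),np.sin(YAW)]);fy=np.array([-np.sin(YAW),np.cos(YAW)])
o=np.array([.5716,.0404])
for n,u,v,z in [('barL',433,28,.088),('barR',549,35,.088),('rim near inner top',427,150,.1),('rim near inner top2',427,250,.1),('farrim near-outer corner',420,76,.1),('farrim far-outer',566,85,.1),('rim far inner top, mid',556,200,.1),('guide end',551,316,.1)]:
    p=g(u,v,z)[:2]-o; print(n,g(u,v,z),'tray xy mm',1000*p@fx,1000*p@fy)
im2=im.copy(); crop('wrist',im,390,130,180,180,4,'k_w')
```

```text
barL [0.4666 0.3121 0.088 ] tray xy mm -22.887017480692144 290.3659397156063
barR [0.5546 0.3407 0.088 ] tray xy mm 69.63436775563895 292.6254933787892
rim near inner top [0.4885 0.2192 0.1   ] tray xy mm -28.511864702895846 195.14236425767095
rim near inner top2 [0.5109 0.1469 0.1   ] tray xy mm -27.714415131911426 119.41053578013701
farrim near-outer corner [0.4681 0.2701 0.1   ] tray xy mm -33.54198787621519 249.6903037089988
farrim far-outer [0.5751 0.3028 0.1   ] tray xy mm 78.42135076941169 250.38617226788548
rim far inner top, mid [0.5964 0.2147 0.1   ] tray xy mm 73.56625490389389 159.92681219210073
guide end [0.6325 0.121  0.1   ] tray xy mm 81.43334155885262 59.80697754327358
```

View pics/k_w.png

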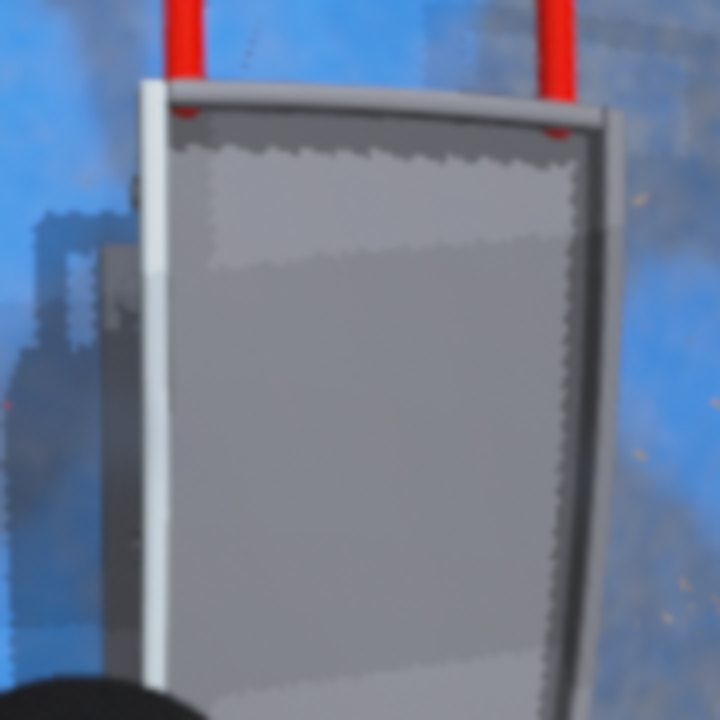

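```bash
cat >> h.py <<'E'
fx=np.array([np.cos(YAW),np.sin(YAW)]);fy=np.array([-np.sin(YAW),np.cos(YAW)]);O=np.array([.5735,.041])
def tray(x,y): return O+x*fx+y*fy
E
python3 - <<'E'
from h import *
for y in (.212,.152,.092,.033): print(y,tray(.005,y))
p=tray(.005,.212);print(rel((*p,.1005),YAW))
E
```

```text
0.212 [0.5177 0.2456]
0.152 [0.5348 0.1881]
0.092 [0.552  0.1306]
0.033 [0.5689 0.0741]
(array([ 8.4636,  5.4722, 14.0079]), array([-0.0008,  0.0007, -0.0049]))
```

drive_tool(translation=[[4,2.7,2],[8.4,5.4,5],[8.4,5.4,8],[8.4,5.4,10.5],[8.4,5.4,12.5],[8.4,5.4,13.4],[8.4,5.4,13.8],[8.4,5.4,14],[8.4,5.4,14],[8.4,5.4,14]], dr=[[0,0,0],[0,0,0],[0,0,0],[0,0,0],[0,0,0],[0,0,0],[0,0,0],[0,0,0],[0,0,0],[0,0,0]], hand=[-1,-1,-1,-1,-1,-1,-1,-1,-1,-1])

```text
time: 12.2
tcp_pos: [0.5181, 0.2456, 0.1019]
orientation: [0.6, 0.8, 0.001, 0.0]
wrist_force: [-0.5, -0.4, -1.2]
width: 0.0547
```

Run:
```python
from h import *
st=robot.read_state(); print(st['wrist_force'],st['tcp_pos'],st['width'])
im=robot.grab_frame('wrist');crop('wrist',im,320,250,300,240,2.5,'l_w')
```

```text
[-0.5374 -0.3548 -1.2299] [0.5181 0.2456 0.1019] 0.054747308999814843
```

View pics/l_w.png

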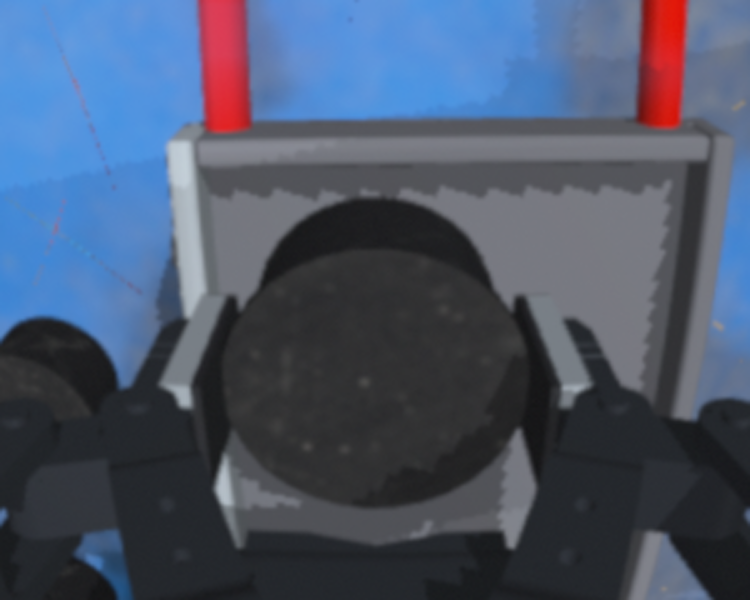

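The cap hangs just above the tray floor, left of the middle and clear of the rails. I'll lower it 1 mm, open a little and lift.

drive_tool(translation=[[0,0,0.12],[0,0,0.12],[0,0,0.12],[0,0,0.12],[0,0,0.12],[0,0,-2],[0,0,-6],[0,0,-10],[0,0,-10]], dr=[[0,0,0],[0,0,0],[0,0,0],[0,0,0],[0,0,0],[0,0,0],[0,0,0],[0,0,0],[0,0,0]], hand=[-1,0.55,0.65,0.65,0.65,0.65,0.65,0.65,0.65])

```text
time: 13.15
tcp_pos: [0.5205, 0.2463, 0.2061]
orientation: [0.6, 0.8, 0.004, 0.001]
wrist_force: [-0.3, 0.1, 0.3]
width: 0.0705
```

Run:
```python
from h import *
st=robot.read_state(); print(st['wrist_force'],st['tcp_pos'],st['width'])
im=robot.grab_frame('wrist');cv2.imwrite('pics/m_w.png',im[:,:,::-1])
p=blackblob(im,st,tray(.005,.212),.124);print(p); q=p[3][:2]-O; print('tray',q@fx,q@fy)
for g in [(.4224,.1353),(.4335,.0092)]: print(blackblob(im,st,g))
```

```text
[-0.3395  0.0818  0.2732] [0.5205 0.2463 0.2061] 0.0704664704296526
(array([316.0662, 209.9218]), array([314.9762, 207.3659]), array([ 279,  169,   73,   76, 4165], dtype=int32), array([0.5166, 0.2461, 0.12  ]))
tray 0.004150993141088086 0.21277374116363457
(array([211.8433, 250.6321]), array([314.9762, 207.3659]), array([ 279,  169,   73,   76, 4165], dtype=int32), array([0.5239, 0.2186, 0.032 ]))
(array([209.5323, 330.77  ]), array([286.3688, 347.011 ]), array([   11,   221,   565,   179, 42679], dtype=int32), array([0.5412, 0.0135, 0.032 ]))
```

View pics/m_w.png

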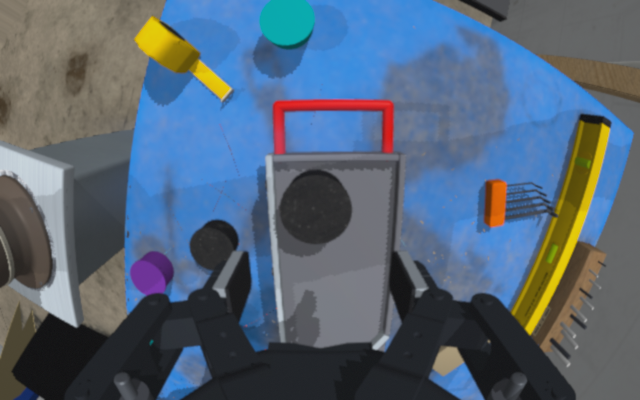

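Cap 1 stands on the tray at tray (4, 213) mm. Next is the cap at (.421,.135).

Run:
```python
from h import *
print(rel((.421,.135,.17),YAW))
```

```text
(array([ -7.9078, -12.5545,   3.2818]), array([ 0.005 , -0.0019, -0.0051]))
```

drive_tool(translation=[[-3,-5,0],[-5,-8,1],[-7.9,-12.5,3.3],[-7.9,-12.5,3.3],[-7.9,-12.5,3.3],[-7.9,-12.5,3.3]], dr=[[0.005,-0.002,-0.005],[0.005,-0.002,-0.005],[0.005,-0.002,-0.005],[0.005,-0.002,-0.005],[0.005,-0.002,-0.005],[0.005,-0.002,-0.005]], hand=[0.65,0.65,0.65,0.65,0.7,0.7])

```text
time: 13.8
tcp_pos: [0.4207, 0.1355, 0.1682]
orientation: [0.597, 0.802, -0.002, -0.0]
wrist_force: [-0.4, -0.6, 0.3]
width: 0.0724
```

Run:
```python
from h import *
st=robot.read_state(); print(st['tcp_pos'],st['width'])
im=robot.grab_frame('wrist');cv2.imwrite('pics/n_w.png',im[:,:,::-1])
p=blackblob(im,st,(.421,.135));print(p); print(rel((*p[3][:2],.010),YAW))
```

```text
[0.4207 0.1355 0.1682] 0.07240972358003855
(array([321.1895, 192.8933]), array([321.4375, 190.0773]), array([ 293,  160,   58,   60, 2679], dtype=int32), array([0.4208, 0.1366, 0.032 ]))
(array([ 0.1275,  0.0533, 15.8279]), array([-0.0036,  0.0022,  0.001 ]))
```

View pics/n_w.png

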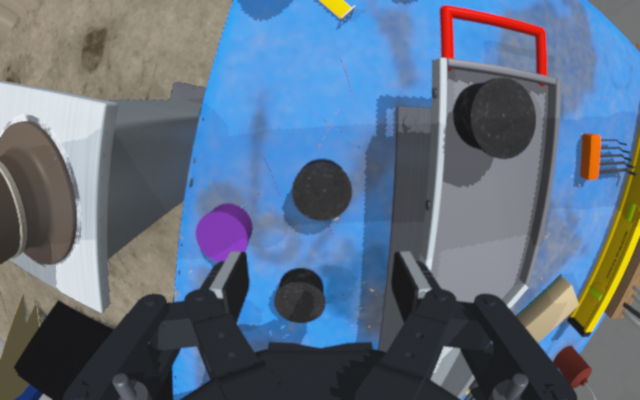

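The target cap is at (321,190), and purple (224,233) is to its left. The path is clear.

drive_tool(translation=[[0.1,0.05,5],[0.1,0.05,8],[0.1,0.05,11],[0.1,0.05,13],[0.1,0.05,15],[0.1,0.05,15.8],[0.1,0.05,15.8],[0.1,0.05,15.8],[0.1,0.05,15.8],[0.1,0.05,15.8],[0.1,0.05,15.8]], dr=[[-0.003,0.002,0],[-0.003,0.002,0],[-0.003,0.002,0],[-0.003,0.002,0],[-0.003,0.002,0],[-0.003,0.002,0],[-0.003,0.002,0],[-0.003,0.002,0],[-0.003,0.002,0],[-0.003,0.002,0],[-0.003,0.002,0]], hand=[0.7,0.7,0.7,0.7,0.7,0.7,0.7,-1,-1,-1,-1])

```text
time: 14.95
tcp_pos: [0.4197, 0.1355, 0.0105]
orientation: [0.597, 0.802, -0.0, -0.0]
wrist_force: [-0.4, 0.5, 4.2]
width: 0.055
```

Run:
```python
from h import *
st=robot.read_state(); print(st['tcp_pos'],st['width'])
print(rel((*tray(.005,.152),.14),YAW),rel((*tray(.005,.152),.0995),YAW))
```

```text
[0.4197 0.1355 0.0105] 0.0550140894344391
(array([  1.7526,  12.5263, -12.9547]), array([-0.0008, -0.0005,  0.0003])) (array([ 1.7505, 12.5295, -8.9047]), array([-0.0008, -0.0005,  0.0003]))
```

drive_tool(translation=[[0,0,-4],[0,0,-9],[0,0,-14],[1,4,-15],[1.7,8,-15],[1.7,12.5,-15],[1.7,12.5,-13],[1.7,12.5,-11],[1.7,12.5,-9.8],[1.7,12.5,-9.1],[1.7,12.5,-8.95],[1.7,12.5,-8.95]], dr=[[0,0,0],[0,0,0],[0,0,0],[0,0,0],[0,0,0],[0,0,0],[0,0,0],[0,0,0],[0,0,0],[0,0,0],[0,0,0],[0,0,0]], hand=[-1,-1,-1,-1,-1,-1,-1,-1,-1,-1,-1,-1])

```text
time: 16.15
tcp_pos: [0.5346, 0.1872, 0.0997]
orientation: [0.598, 0.802, -0.001, -0.001]
wrist_force: [-0.2, 0.2, -1.5]
width: 0.0547
```

Run:
```python
from h import *
st=robot.read_state(); print(st['wrist_force'],st['tcp_pos'],st['width'],rel((*tray(.005,.152),.0995),YAW))
im=robot.grab_frame('wrist');crop('wrist',im,320,230,300,240,2.5,'o_w')
```

```text
[-0.1877  0.1948 -1.4796] [0.5346 0.1872 0.0997] 0.054728958464852095 (array([0.0768, 0.0478, 0.0157]), array([-0.0015, -0.0002, -0.0001]))
```

View pics/o_w.png

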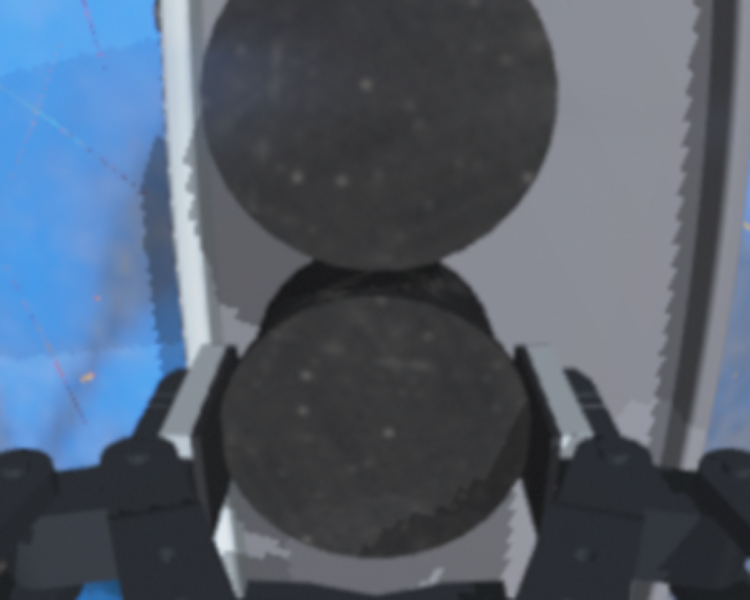

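It is in line behind the first cap. I'll lower 1 mm and release.

drive_tool(translation=[[0,0,0.1],[0,0,0.1],[0,0,0.1],[0,0,0.1],[0,0,0.1],[0,0,-2],[0,0,-5],[0,0,-8],[0,0,-8]], dr=[[0,0,0],[0,0,0],[0,0,0],[0,0,0],[0,0,0],[0,0,0],[0,0,0],[0,0,0],[0,0,0]], hand=[-1,0.55,0.65,0.65,0.65,0.65,0.65,0.65,0.65])

```text
time: 17.1
tcp_pos: [0.5369, 0.1875, 0.183]
orientation: [0.598, 0.802, 0.002, 0.001]
wrist_force: [0.0, -0.3, 0.7]
width: 0.0703
```

Run:
```python
from h import *
st=robot.read_state(); print(st['wrist_force'],st['tcp_pos'],st['width'])
im=robot.grab_frame('wrist');cv2.imwrite('pics/p_w.png',im[:,:,::-1])
for y in (.212,.152):
  p=blackblob(im,st,tray(.005,y),.124); q=p[3][:2]-O; print(p[1:3],'tray',q@fx,q@fy)
im=robot.grab_frame('top'); crop('top',im,330,215,260,130,3,'p_top')
m=(im.max(axis=2)<75).astype(np.uint8);n,l,s,c=cv2.connectedComponentsWithStats(m)
for i in range(1,n):
    if s[i,4]>60 and s[i,0]>200 and 220<c[i,1]<280 and s[i,0]<440: print(c[i],s[i],at_z("top",*c[i],.033))
print(rel((.433,.009,.17),YAW))
```

```text
[ 0.0498 -0.2962  0.7191] [0.5369 0.1875 0.183 ] 0.07027446778582215
(array([316.9116, 172.0824]), array([  276,    91,    83,   165, 10407], dtype=int32)) tray 0.004482137067670654 0.18432422076002244
(array([316.9116, 172.0824]), array([  276,    91,    83,   165, 10407], dtype=int32)) tray 0.004482137067670654 0.18432422076002244
[279.8124 276.0662] [273 219  14 109 906] [0.3255 0.1947 0.033 ]
[334.7165 243.5512] [329 238  12  13 127] [0.4348 0.01   0.033 ]
[420.4681 251.2553] [413 244  16  15 188] [ 0.4099 -0.2797  0.033 ]
(array([-14.1879, -14.8616,   0.9666]), array([-0.0007, -0.0007,  0.0002]))
```

View pics/p_w.png

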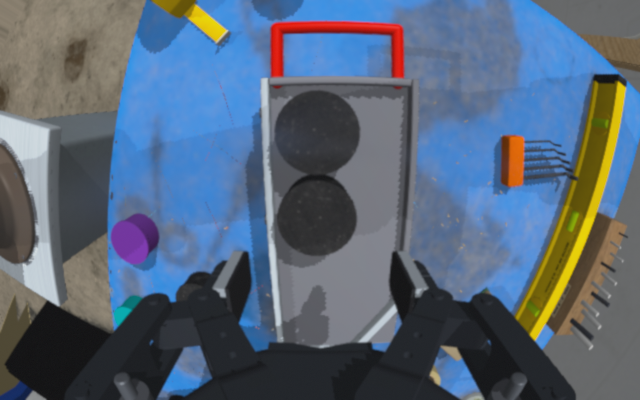

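View pics/p_top.png

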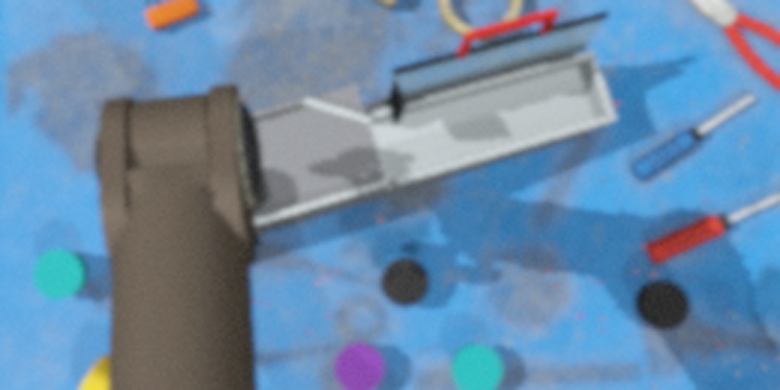

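Two caps stand on the tray, at wrist (317,131) and (317,215). The remaining black ones are at about (.433,.009) and (.409,-.280). Now the third.

drive_tool(translation=[[-4,-4,-1],[-7,-8,0],[-11,-12,1],[-14.2,-14.9,1],[-14.2,-14.9,1],[-14.2,-14.9,1],[-14.2,-14.9,1]], dr=[[0,0,0],[0,0,0],[0,0,0],[0,0,0],[0,0,0],[0,0,0],[0,0,0]], hand=[0.65,0.65,0.65,0.65,0.7,0.7,0.7])

```text
time: 17.9
tcp_pos: [0.4329, 0.0096, 0.1693]
orientation: [0.597, 0.802, -0.001, -0.001]
wrist_force: [0.4, 0.3, 0.8]
width: 0.0727
```

Run:
```python
from h import *
st=robot.read_state(); print(st['tcp_pos'],st['width'])
im=robot.grab_frame('wrist');cv2.imwrite('pics/q_w.png',im[:,:,::-1])
p=blackblob(im,st,(.433,.009));print(p); print(rel((*p[3][:2],.010),YAW))
```

```text
[0.4329 0.0096 0.1693] 0.07274753972542417
(array([320.6942, 192.8531]), array([321.7919, 189.5516]), array([ 294,  160,   57,   59, 2638], dtype=int32), array([0.4334, 0.0113, 0.032 ]))
(array([ 0.1402,  0.0986, 15.9334]), array([-0.0019,  0.0003,  0.0017]))
```

View pics/q_w.png

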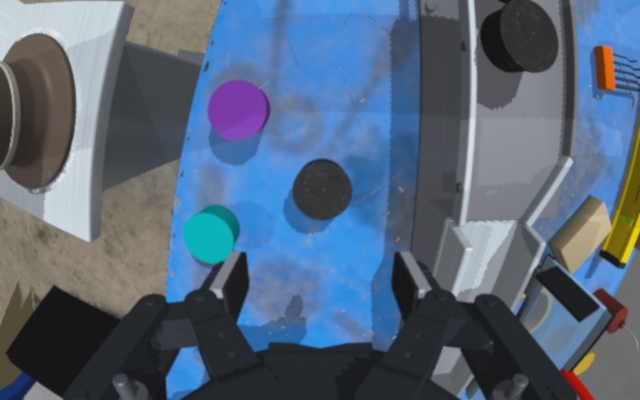

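The cap is at (322,190), and the turquoise cap at (211,234) is clear of the finger.

drive_tool(translation=[[0.1,0.1,5],[0.1,0.1,8],[0.1,0.1,11],[0.1,0.1,13],[0.1,0.1,15],[0.1,0.1,15.9],[0.1,0.1,15.9],[0.1,0.1,15.9],[0.1,0.1,15.9],[0.1,0.1,15.9],[0.1,0.1,15.9]], dr=[[-0.002,0,0],[-0.002,0,0],[-0.002,0,0],[-0.002,0,0],[-0.002,0,0],[-0.002,0,0],[-0.002,0,0],[-0.002,0,0],[-0.002,0,0],[-0.002,0,0],[-0.002,0,0]], hand=[0.7,0.7,0.7,0.7,0.7,0.7,0.7,-1,-1,-1,-1])

```text
time: 19.05
tcp_pos: [0.4332, 0.01, 0.011]
orientation: [0.597, 0.802, 0.001, 0.0]
wrist_force: [0.0, 0.3, -1.4]
width: 0.0551
```

Run:
```python
from h import *
st=robot.read_state(); print(st['tcp_pos'],st['width'])
print(rel((*tray(.005,.092),.0995),YAW))
```

```text
[0.4332 0.01   0.011 ] 0.0550920824726896
(array([ 8.1588, 14.8494, -8.8269]), array([ 0.0012, -0.0002,  0.0003]))
```

drive_tool(translation=[[0,0,-4],[0,0,-9],[0,0,-14],[2,4,-15],[5,8,-15],[8.1,12,-15],[8.1,14.8,-14],[8.1,14.8,-12],[8.1,14.8,-10],[8.1,14.8,-9.1],[8.1,14.8,-8.8],[8.1,14.8,-8.8]], dr=[[0,0,0],[0,0,0],[0,0,0],[0,0,0],[0,0,0],[0,0,0],[0,0,0],[0,0,0],[0,0,0],[0,0,0],[0,0,0],[0,0,0]], hand=[-1,-1,-1,-1,-1,-1,-1,-1,-1,-1,-1,-1])

```text
time: 20.25
tcp_pos: [0.5517, 0.1295, 0.0991]
orientation: [0.598, 0.802, 0.0, 0.0]
wrist_force: [-0.2, -0.1, -0.3]
width: 0.0551
```

Run:
```python
from h import *
st=robot.read_state(); print(st['wrist_force'],st['tcp_pos'],st['width'],rel((*tray(.005,.092),.0995),YAW))
im=robot.grab_frame('wrist');crop('wrist',im,320,230,300,240,2.5,'r_w')
```

```text
[-0.2411 -0.1103 -0.2936] [0.5517 0.1295 0.0991] 0.05507071008794052 (array([ 0.096 ,  0.0568, -0.0374]), array([ 0.0008, -0.0002, -0.0004]))
```

View pics/r_w.png

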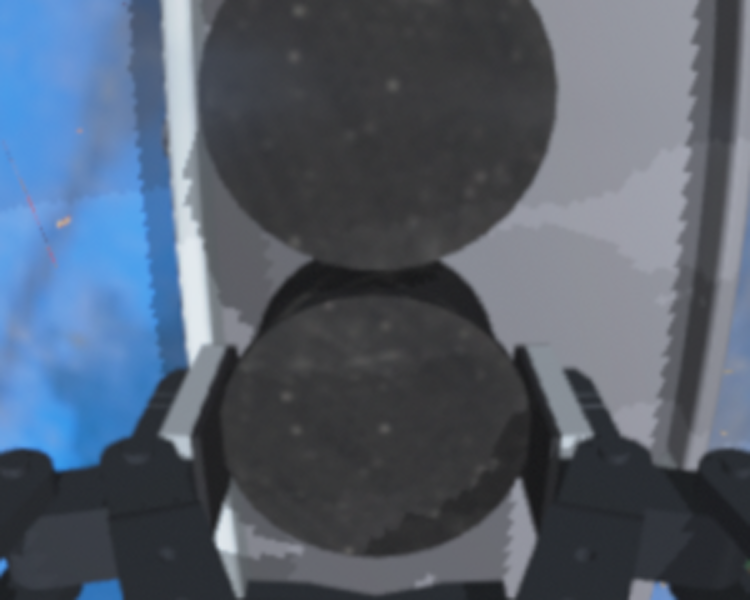

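The third is in line, at floor level. I'll release it.

drive_tool(translation=[[0,0,0.05],[0,0,0.05],[0,0,0.05],[0,0,0.05],[0,0,0.05],[0,0,-2],[0,0,-5],[0,0,-8],[0,0,-8]], dr=[[0,0,0],[0,0,0],[0,0,0],[0,0,0],[0,0,0],[0,0,0],[0,0,0],[0,0,0],[0,0,0]], hand=[-1,0.55,0.65,0.65,0.65,0.65,0.65,0.65,0.65])

```text
time: 21.2
tcp_pos: [0.5537, 0.1297, 0.1822]
orientation: [0.598, 0.802, 0.003, 0.002]
wrist_force: [0.6, 0.9, -0.8]
width: 0.0708
```

Run:
```python
from h import *
st=robot.read_state(); print(st['wrist_force'],st['tcp_pos'],st['width'])
im=robot.grab_frame('wrist');cv2.imwrite('pics/s_w.png',im[:,:,::-1])
im=robot.grab_frame('top')
m=(im.max(axis=2)<75).astype(np.uint8);n,l,s,c=cv2.connectedComponentsWithStats(m)
for i in range(1,n):
    if s[i,4]>60 and s[i,0]>200 and 220<c[i,1]<280 and s[i,0]<440: print(c[i],s[i],at_z("top",*c[i],.033))
print(rel((.409,-.28,.17),YAW))
```

```text
[ 0.5666  0.8575 -0.8017] [0.5537 0.1297 0.1822] 0.07076416125205742
[300.4261 274.062 ] [290 221  18 102 758] [0.3324 0.1254 0.033 ]
[420.8862 250.9641] [414 244  15  15 167] [ 0.4109 -0.2812  0.033 ]
(array([-35.1916, -25.3984,   0.8381]), array([ 0.0013, -0.0006,  0.0003]))
```

View pics/s_w.png

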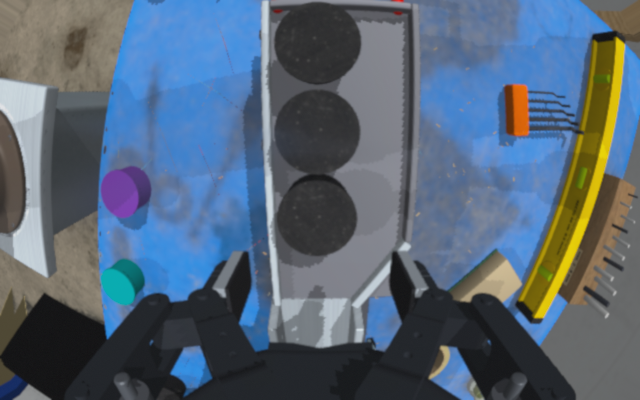

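Three caps are on the tray in line. Now the last, at (.410,-.281).

drive_tool(translation=[[-2,-4,-2],[-5,-8,-2],[-9,-12,-2],[-13,-16,-2],[-17,-20,-2],[-21,-23,-1],[-25,-25.4,0],[-30,-25.4,0.8],[-35.2,-25.4,0.8],[-35.2,-25.4,0.8],[-35.2,-25.4,0.8],[-35.2,-25.4,0.8]], dr=[[0,0,0],[0,0,0],[0,0,0],[0,0,0],[0,0,0],[0,0,0],[0,0,0],[0,0,0],[0,0,0],[0,0,0],[0,0,0],[0,0,0]], hand=[0.65,0.65,0.65,0.65,0.7,0.7,0.7,0.7,0.7,0.7,0.7,0.7])

```text
time: 22.5
tcp_pos: [0.4076, -0.2798, 0.1694]
orientation: [0.598, 0.802, -0.0, -0.001]
wrist_force: [0.6, 0.7, -1.6]
width: 0.0726
```

Run:
```python
from h import *
st=robot.read_state(); print(st['tcp_pos'],st['width'],st['joints'])
im=robot.grab_frame('wrist');cv2.imwrite('pics/t_w.png',im[:,:,::-1])
p=blackblob(im,st,(.4095,-.28));print(p); print(rel((*p[3][:2],.010),YAW))
```

```text
[ 0.4076 -0.2798  0.1694] 0.07264596109187611 [-0.2402  0.3606  0.9378  2.0195 -0.3595  0.9371  1.1742]
(array([322.709 , 193.2139]), array([321.0702, 192.7525]), array([ 292,  163,   59,   59, 2679], dtype=int32), array([ 0.4082, -0.281 ,  0.032 ]))
(array([-0.2315, -0.0107, 15.9656]), array([-0.0014, -0.0018,  0.0003]))
```

View pics/t_w.png

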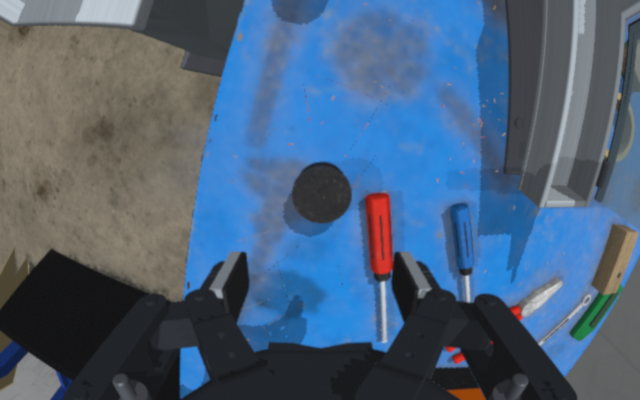

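The cap is at (321,192). A red screwdriver handle at (378,195..280) would be under the right finger, so I'll turn the jaws 0.6 rad to keep clear.

Run:
```python
from h import *
print(rel((.4082,-.281,.10),YAW+.6));print(rel((.4082,-.281,.010),YAW+.6))
```

```text
(array([-0.2097, -0.0254,  6.9657]), array([-0.0008, -0.0021, -0.5997]))
(array([-0.2256, -0.0131, 15.9657]), array([-0.0008, -0.0021, -0.5997]))
```

drive_tool(translation=[[-0.2,0,1],[-0.2,0,2],[-0.2,0,4],[-0.2,0,6],[-0.2,0,7],[-0.2,0,7]], dr=[[0,0,-0.14],[0,0,-0.28],[0,0,-0.42],[0,0,-0.56],[0,0,-0.6],[0,0,-0.6]], hand=[0.7,0.7,0.7,0.7,0.7,0.7])

```text
time: 23.15
tcp_pos: [0.4087, -0.2798, 0.0995]
orientation: [0.333, 0.943, 0.001, -0.001]
wrist_force: [0.9, -0.0, 0.0]
width: 0.0725
```

Run:
```python
from h import *
st=robot.read_state(); print(st['tcp_pos'],st['width'],st['joints'])
im=robot.grab_frame('wrist');cv2.imwrite('pics/u_w.png',im[:,:,::-1])
print(rel((.4082,-.281,.010),YAW+.6))
print(blackblob(im,st,(.4082,-.281)))
```

```text
[ 0.4087 -0.2798  0.0995] 0.07250918830443595 [-0.0401  0.4266  0.6911  2.073  -0.3882  0.7731  1.7836]
(array([ 0.0237, -0.1028,  9.0317]), array([ 0.0005, -0.0015,  0.0007]))
(array([319.0228, 219.3531]), array([318.3095, 216.3853]), array([ 281,  177,   76,   78, 4646], dtype=int32), array([ 0.4072, -0.2809,  0.032 ]))
```

View pics/u_w.png

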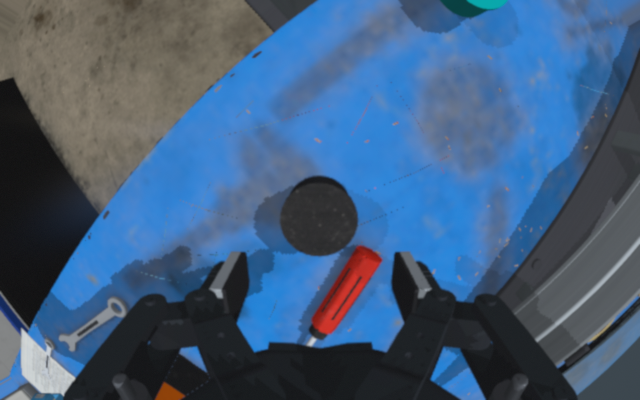

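Now the screwdriver end (370,247) lies below the finger band (v 200–232). I'll descend and grip.

drive_tool(translation=[[0.05,-0.1,3],[0.05,-0.1,6],[0.05,-0.1,8],[0.05,-0.1,9],[0.05,-0.1,9],[0.05,-0.1,9],[0.05,-0.1,9],[0.05,-0.1,9],[0.05,-0.1,9]], dr=[[0,0,0],[0,0,0],[0,0,0],[0,0,0],[0,0,0],[0,0,0],[0,0,0],[0,0,0],[0,0,0]], hand=[0.7,0.7,0.7,0.7,0.7,-1,-1,-1,-1])

```text
time: 24.1
tcp_pos: [0.4091, -0.283, 0.0116]
orientation: [0.334, 0.943, 0.0, 0.001]
wrist_force: [-0.7, 1.4, 6.9]
width: 0.0548
```

drive_tool(translation=[[0,0,-4],[0,0,-8],[0,0,-12],[0,0,-16],[0,0,-18],[0,0,-18]], dr=[[0,0,0],[0,0,0.1],[0,0,0.2],[0,0,0.34],[0,0,0.48],[0,0,0.6]], hand=[-1,-1,-1,-1,-1,-1])

```text
time: 24.7
tcp_pos: [0.4096, -0.2836, 0.1937]
orientation: [0.6, 0.8, 0.001, 0.003]
wrist_force: [-0.6, 0.6, -0.9]
width: 0.055
```

Run:
```python
from h import *
st=robot.read_state(); print(st['tcp_pos'],st['width'])
print(rel((*tray(.004,.033),.17),YAW))
```

```text
[ 0.4096 -0.2836  0.1937] 0.05499773355926825
(array([29.8636, 25.2056,  2.4274]), array([ 0.0052,  0.0024, -0.0057]))
```

Run:
```python
from h import *
print(rel((*tray(.004,.0285),.17),YAW))
```

```text
(array([29.4136, 25.2082,  2.4285]), array([ 0.0052,  0.0024, -0.0057]))
```

drive_tool(translation=[[4,3,0],[8,6,0],[12,9,0],[16,12,0],[20,15,0],[23.5,18,0],[26.5,21,0],[29.4,24,0],[29.4,25.2,1],[29.4,25.2,2.4],[29.4,25.2,2.4],[29.4,25.2,2.4]], dr=[[0.005,0.002,-0.005],[0.005,0.002,-0.005],[0.005,0.002,-0.005],[0.005,0.002,-0.005],[0.005,0.002,-0.005],[0.005,0.002,-0.005],[0.005,0.002,-0.005],[0.005,0.002,-0.005],[0.005,0.002,-0.005],[0.005,0.002,-0.005],[0.005,0.002,-0.005],[0.005,0.002,-0.005]], hand=[-1,-1,-1,-1,-1,-1,-1,-1,-1,-1,-1,-1])

```text
time: 25.9
tcp_pos: [0.5646, 0.0695, 0.1664]
orientation: [0.596, 0.803, -0.002, -0.003]
wrist_force: [0.4, 0.3, 0.3]
width: 0.0552
```

Run:
```python
from h import *
st=robot.read_state(); print(st['tcp_pos'],st['width'])
print(rel((*tray(.004,.0285),.1005),YAW))
im=robot.grab_frame('wrist');cv2.imwrite('pics/v_w.png',im[:,:,::-1])
```

```text
[0.5646 0.0695 0.1664] 0.05524389219869432
(array([-0.154 ,  0.4771,  6.584 ]), array([-0.0064, -0.002 ,  0.0026]))
```

View pics/v_w.png

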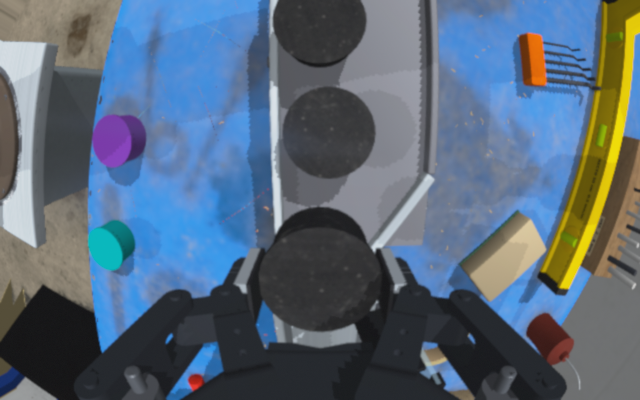

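Run:
```python
from h import *
st=robot.read_state(); print(st['tcp_pos'],st['qd'])
print(rel((*tray(.004,.0285),.13),YAW))
```

```text
[0.565  0.0697 0.1668] [-0.0001 -0.008  -0.0003 -0.012  -0.0028  0.0006  0.0027]
(array([-0.1517,  0.4085,  3.6817]), array([-0.0053, -0.0022,  0.0027]))
```

drive_tool(translation=[[-0.15,0.4,1.5],[-0.15,0.4,3],[-0.15,0.4,3.7],[-0.15,0.4,3.7],[-0.15,0.4,3.7]], dr=[[-0.005,-0.002,0.002],[-0.005,-0.002,0.002],[-0.005,-0.002,0.002],[-0.005,-0.002,0.002],[-0.005,-0.002,0.002]], hand=[-1,-1,-1,-1,-1])

```text
time: 26.45
tcp_pos: [0.5697, 0.0706, 0.1297]
orientation: [0.596, 0.803, -0.0, -0.0]
wrist_force: [-0.0, -1.0, -0.5]
width: 0.0549
```

Run:
```python
from h import *
st=robot.read_state(); print(st['tcp_pos'],st['qd'],st['wrist_force'])
print(rel((*tray(.004,.0285),.1005),YAW))
im=robot.grab_frame('wrist');cv2.imwrite('pics/w_w.png',im[:,:,::-1])
```

```text
[0.5697 0.0706 0.1297] [-0.0042 -0.0083  0.0064 -0.0085 -0.0004 -0.0011  0.0005] [-0.0131 -1.0224 -0.5404]
(array([-0.0935, -0.0805,  2.9169]), array([-0.0001,  0.    ,  0.0026]))
```

View pics/w_w.png

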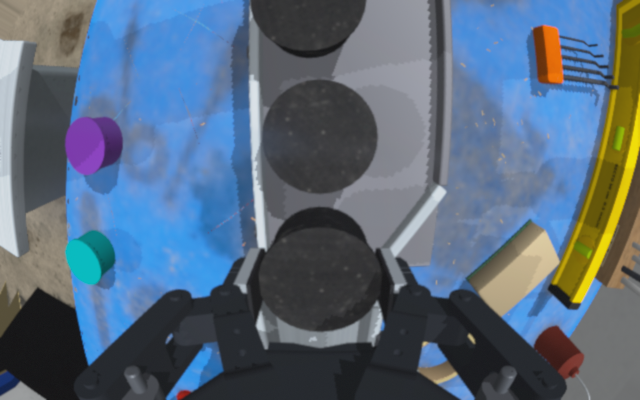

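drive_tool(translation=[[-0.1,-0.1,1],[-0.1,-0.1,2],[-0.1,-0.1,2.6],[-0.1,-0.1,2.9],[-0.1,-0.1,3],[-0.1,-0.1,3]], dr=[[0,0,0],[0,0,0],[0,0,0],[0,0,0],[0,0,0],[0,0,0]], hand=[-1,-1,-1,-1,-1,-1])

```text
time: 27.1
tcp_pos: [0.5695, 0.0694, 0.0996]
orientation: [0.596, 0.803, 0.0, 0.0]
wrist_force: [-0.3, -0.7, 1.2]
width: 0.055
```

Run:
```python
from h import *
st=robot.read_state(); print(st['tcp_pos'],st['wrist_force'])
im=robot.grab_frame('wrist');crop('wrist',im,320,230,300,240,2.5,'x_w')
```

```text
[0.5695 0.0694 0.0996] [-0.3229 -0.7278  1.167 ]
```

View pics/x_w.png

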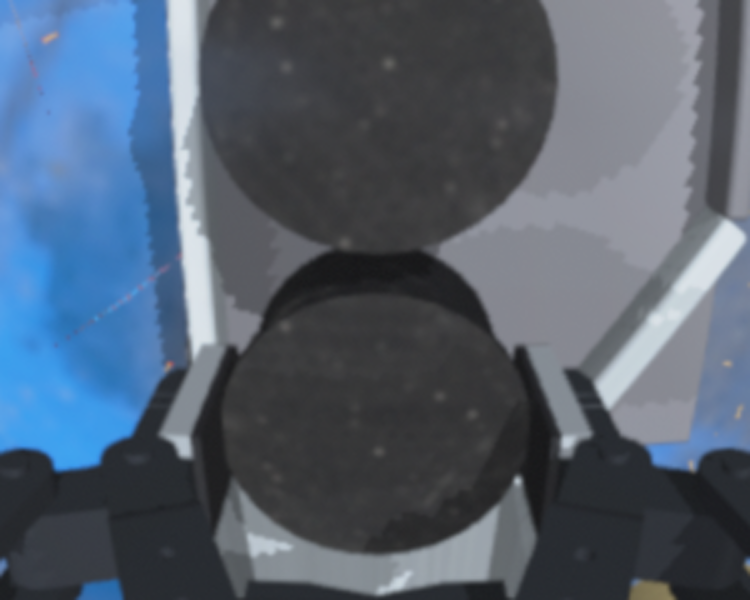

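drive_tool(translation=[[0,0,0],[0,0,0],[0,0,0],[0,0,0],[0,0,-2],[0,0,-5],[0,0,-9],[0,0,-13],[0,0,-13]], dr=[[0,0,0],[0,0,0],[0,0,0],[0,0,0],[0,0,0],[0,0,0],[0,0,0],[0,0,0],[0,0,0]], hand=[0.5,0.55,0.55,0.55,0.55,0.55,0.55,0.55,0.55])

```text
time: 28.05
tcp_pos: [0.5718, 0.0691, 0.2345]
orientation: [0.597, 0.803, 0.003, 0.002]
wrist_force: [0.2, -0.4, -0.4]
width: 0.0662
```

Run:
```python
from h import *
st=robot.read_state(); print(st['tcp_pos'],st['wrist_force'],st['joints'])
im=robot.grab_frame('wrist');cv2.imwrite('pics/y_w.png',im[:,:,::-1])
im=robot.grab_frame('scene'); crop('scene',im,320,215,200,150,4,'y_s')
print(rel((.470,.325,.23),YAW+np.pi/2),rel((.470,.325,.23),YAW-np.pi/2))
```

```text
[0.5718 0.0691 0.2345] [ 0.1961 -0.3535 -0.3526] [-0.8769  0.4275  0.9188  1.7642 -0.3756  1.1281  0.453 ]
(array([27.2943, -2.1331,  0.0261]), array([ 0.002 ,  0.0009, -1.5674])) (array([27.2943, -2.1331,  0.0261]), array([ 0.0009, -0.002 ,  1.5742]))
```

View pics/y_w.png

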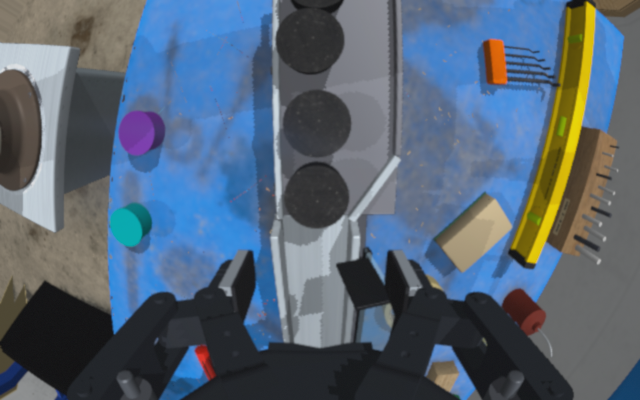

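View pics/y_s.png

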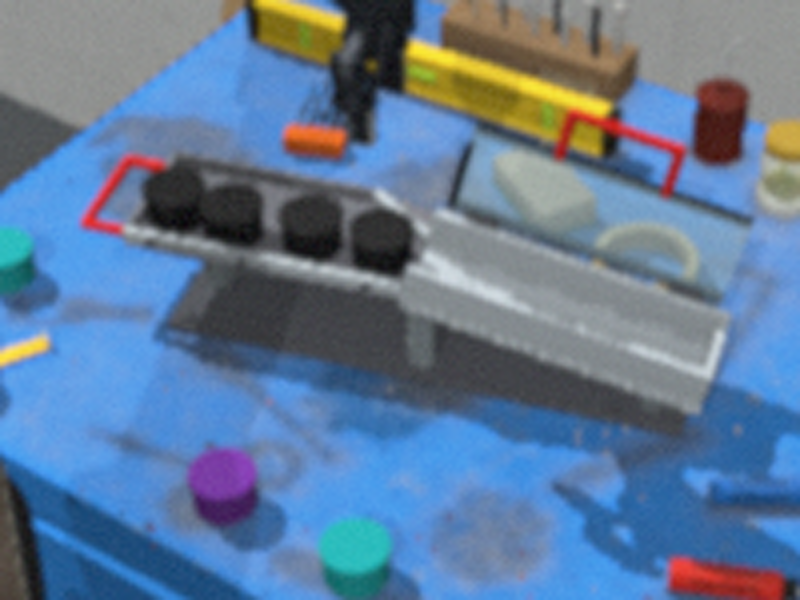

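All four caps stand on the tray in file: scene crop (175,197), (232,213), (312,225), (382,238). The cover is open, so milestone 2 should be met. Next I'll go to the tray bar, with the jaws turned 90°.

Run:
```python
from h import *
print(rel((.511,.326,.2),YAW+np.pi/2))
```

```text
(array([26.202 ,  1.8151,  3.0326]), array([ 0.002 ,  0.0009, -1.5674]))
```

drive_tool(translation=[[4,0.5,0],[8,1,0],[12,1.8,0],[16,1.8,0],[20,1.8,0],[24,1.8,1],[26.2,1.8,2],[26.2,1.8,3],[26.2,1.8,3],[26.2,1.8,3],[26.2,1.8,3],[26.2,1.8,3]], dr=[[0,0,-0.14],[0,0,-0.28],[0,0,-0.42],[0,0,-0.56],[0,0,-0.7],[0,0,-0.84],[0,0,-0.98],[0,0,-1.12],[0,0,-1.26],[0,0,-1.4],[0,0,-1.567],[0,0,-1.567]], hand=[0,-0.25,-0.25,-0.25,-0.25,-0.25,-0.25,-0.25,-0.25,-0.25,-0.25,-0.25])

```text
time: 29.35
tcp_pos: [0.5098, 0.3252, 0.1978]
orientation: [-0.145, 0.989, -0.0, -0.001]
wrist_force: [-0.1, 0.0, -0.3]
width: 0.0317
```

Run:
```python
from h import *
st=robot.read_state(); print(st['tcp_pos'],st['wrist_force'],st['joints'],st['width'])
print(rel((.511,.326,.07),YAW+np.pi/2))
im=robot.grab_frame('wrist');cv2.imwrite('pics/z_w.png',im[:,:,::-1])
print(proj('wrist',(.511,.326,.088),st))
m=(im[:,:,0]>150)&(im[:,:,1]<70)&(im[:,:,2]<70);v,u=np.nonzero(m);print(u.min(),u.max(),v.min(),v.max())
```

```text
[0.5098 0.3252 0.1978] [-0.1384  0.0332 -0.3046] [-0.9924  0.4315  0.4708  1.7098 -0.22    1.0557  1.4137] 0.031731273454565855
(array([-0.1753,  0.0491, 12.7803]), array([-0.0005, -0.0027,  0.002 ]))
[320.7793 202.1245]
289 604 135 254
```

View pics/z_w.png

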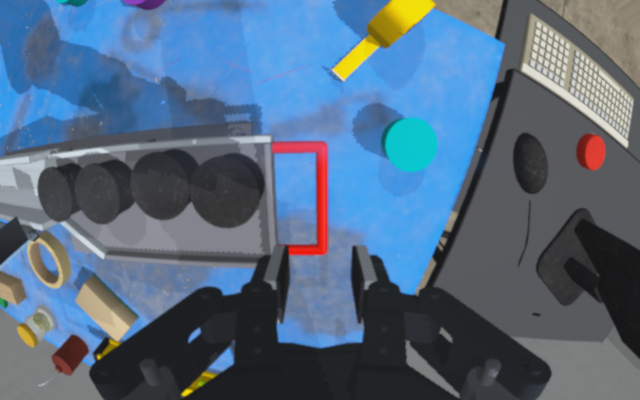

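The tray bar is at u≈321, v 145–252, exactly between the fingers. I'll descend and grip.

drive_tool(translation=[[-0.15,0.05,4],[-0.15,0.05,7],[-0.15,0.05,10],[-0.15,0.05,12],[-0.15,0.05,12.7],[-0.15,0.05,12.7],[-0.15,0.05,12.7],[-0.15,0.05,12.7],[-0.15,0.05,12.7],[-0.15,0.05,12.7],[-0.15,0.05,12.7]], dr=[[0,0,0.002],[0,0,0.002],[0,0,0.002],[0,0,0.002],[0,0,0.002],[0,0,0.002],[0,0,0.002],[0,0,0.002],[0,0,0.002],[0,0,0.002],[0,0,0.002]], hand=[-0.25,-0.25,-0.25,-0.25,-0.25,-0.25,-1,-1,-1,-1,-1], force=40)

```text
time: 30.5
tcp_pos: [0.5124, 0.3274, 0.0736]
orientation: [-0.143, 0.99, 0.001, 0.001]
wrist_force: [-0.8, 1.6, 6.4]
width: 0.0085
```

Run:
```python
from h import *
st=robot.read_state(); print(st['tcp_pos'],st['wrist_force'],st['width'])
R=Ro.from_quat(st['orientation'])
for th in np.arange(.04,.42,.04):
    d=np.r_[-.291*(1-np.cos(th))*fy,.291*np.sin(th)]; print(round(th,2),R.inv().apply(d)*100)
im=robot.grab_frame('wrist');crop('wrist',im,320,230,300,240,2.5,'za_w')
```

```text
[0.5124 0.3274 0.0736] [-0.776   1.5638  6.3887] 0.008475275456290973
0.04 [-0.0021 -0.0217 -1.1637]
0.08 [-0.0043 -0.09   -2.3256]
0.12 [-0.0066 -0.2046 -3.4839]
0.16 [-0.009  -0.3655 -4.6366]
0.2 [-0.0116 -0.5724 -5.782 ]
0.24 [-0.0142 -0.8249 -6.9182]
0.28 [-0.0169 -1.1226 -8.0434]
0.32 [-0.0197 -1.4651 -9.1558]
0.36 [ -0.0226  -1.8518 -10.2536]
0.4 [ -0.0255  -2.2821 -11.3351]
```

View pics/za_w.png

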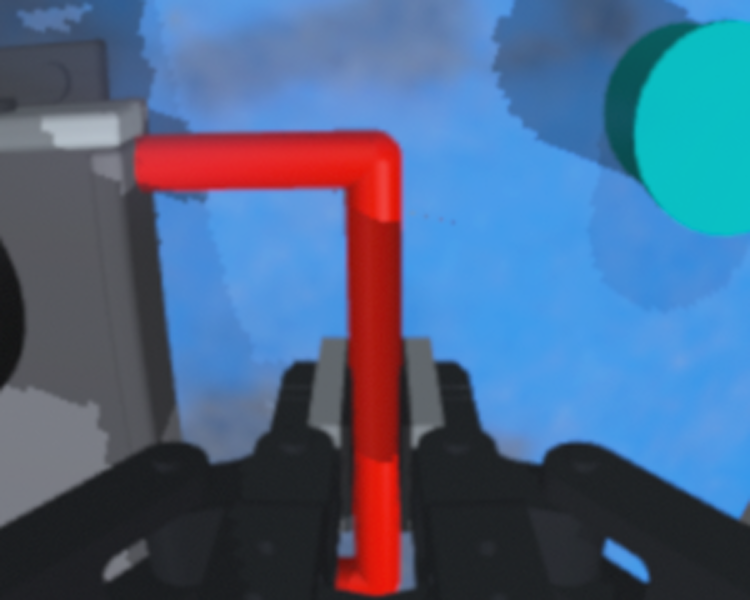

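Gripped. I'll raise slowly to 0.2 rad.

drive_tool(translation=[[0,0,-0.6],[0,-0.02,-1.2],[0,-0.05,-1.75],[0,-0.09,-2.3],[0,-0.14,-2.9],[0,-0.2,-3.5],[0,-0.28,-4.05],[0,-0.37,-4.6],[0,-0.46,-5.2],[0,-0.57,-5.8],[0,-0.57,-5.8],[0,-0.57,-5.8]], dr=[[0,0,0],[0,0,0],[0,0,0],[0,0,0],[0,0,0],[0,0,0],[0,0,0],[0,0,0],[0,0,0],[0,0,0],[0,0,0],[0,0,0]], hand=[-1,-1,-1,-1,-1,-1,-1,-1,-1,-1,-1,-1])

```text
time: 31.75
tcp_pos: [0.5139, 0.3221, 0.1308]
orientation: [-0.143, 0.99, 0.001, 0.001]
wrist_force: [3.0, 5.4, -2.2]
width: 0.0085
```

Run:
```python
from h import *
st=robot.read_state(); print(st['tcp_pos'],st['wrist_force'],st['width'])
im=robot.grab_frame('scene'); crop('scene',im,320,205,200,150,4,'zb_s')
```

```text
[0.5139 0.3221 0.1308] [ 3.0355  5.4006 -2.2136] 0.00849498332969008
```

View pics/zb_s.png

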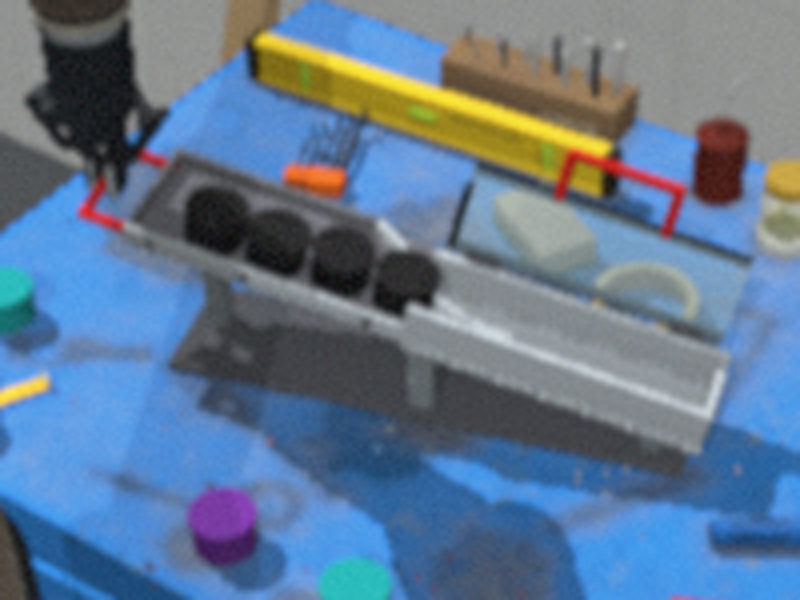

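They're just starting to slide. I'll raise further to 0.28 rad, slowly.

drive_tool(translation=[[0,-0.1,-0.5],[0,-0.2,-1.1],[0,-0.32,-1.6],[0,-0.43,-2.0],[0,-0.55,-2.26],[0,-0.55,-2.26],[0,-0.55,-2.26],[0,-0.55,-2.26]], dr=[[0,0,0],[0,0,0],[0,0,0],[0,0,0],[0,0,0],[0,0,0],[0,0,0],[0,0,0]], hand=[-1,-1,-1,-1,-1,-1,-1,-1])

```text
time: 32.6
tcp_pos: [0.5155, 0.317, 0.1534]
orientation: [-0.143, 0.99, 0.001, 0.001]
wrist_force: [2.1, 5.4, -0.2]
width: 0.0086
```

Run:
```python
from h import *
st=robot.read_state(); print(st['tcp_pos'],st['wrist_force'],st['width'])
im=robot.grab_frame('scene'); crop('scene',im,320,205,200,150,4,'zc_s')
```

```text
[0.5155 0.317  0.1534] [ 2.1005  5.43   -0.2427] 0.008580662844195784
```

View pics/zc_s.png

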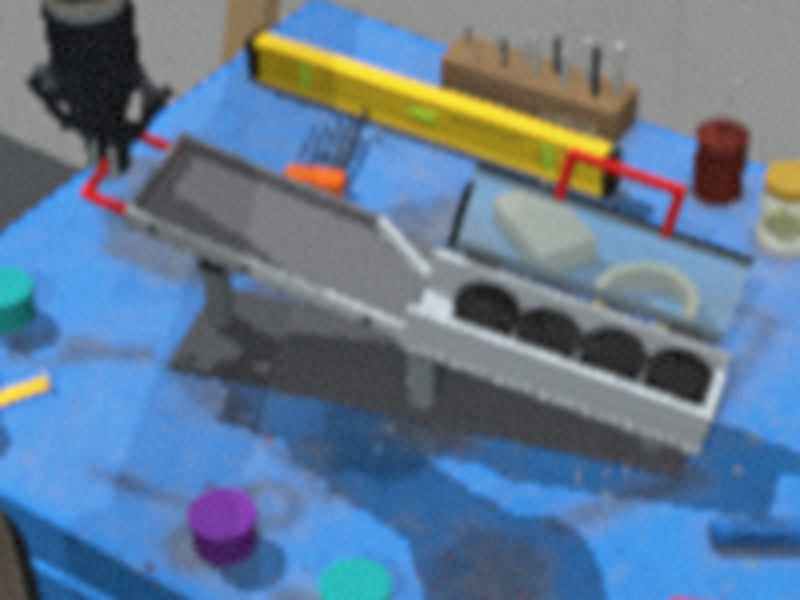

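All four caps are in the channel in single file (crop 487,305 to 680,375). I'll hold briefly, then lower gently.

drive_tool(translation=[[0,0,0],[0,0,0],[0,0,0],[0,0.12,0.55],[0,0.3,1.13],[0,0.4,1.7],[0,0.55,2.26],[0,0.65,2.85],[0,0.75,3.45],[0,0.84,4.0],[0,0.91,4.6],[0,0.91,4.6]], dr=[[0,0,0],[0,0,0],[0,0,0],[0,0,0],[0,0,0],[0,0,0],[0,0,0],[0,0,0],[0,0,0],[0,0,0],[0,0,0],[0,0,0]], hand=[-1,-1,-1,-1,-1,-1,-1,-1,-1,-1,-1,-1])

```text
time: 33.85
tcp_pos: [0.5129, 0.3256, 0.1067]
orientation: [-0.144, 0.99, 0.0, 0.001]
wrist_force: [2.9, 5.5, -0.1]
width: 0.0085
```

drive_tool(translation=[[0,0.06,0.58],[0,0.12,1.16],[0,0.16,1.7],[0,0.19,2.3],[0,0.2,2.8],[0,0.2,3.2],[0,0.2,3.46],[0,0.2,3.46],[0,0.2,3.46]], dr=[[0,0,0],[0,0,0],[0,0,0],[0,0,0],[0,0,0],[0,0,0],[0,0,0],[0,0,0],[0,0,0]], hand=[-1,-1,-1,-1,-1,-1,-1,-1,-1])

```text
time: 34.75
tcp_pos: [0.5124, 0.3273, 0.0738]
orientation: [-0.143, 0.99, 0.001, 0.001]
wrist_force: [-0.9, 2.6, 9.9]
width: 0.0082
```

Run:
```python
from h import *
st=robot.read_state(); print(st['tcp_pos'],st['wrist_force'],st['width'])
im=robot.grab_frame('scene'); crop('scene',im,320,205,200,150,4,'zd_s')
```

```text
[0.5124 0.3273 0.0738] [-0.9115  2.593   9.8988] 0.008225317017172079
```

View pics/zd_s.png

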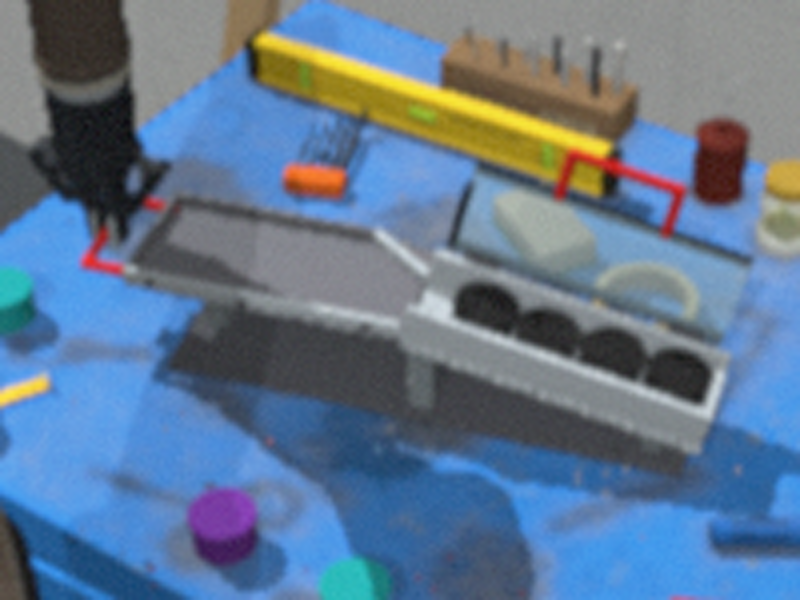

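The tray is back on its rest with light contact. I'll release it and rise.

drive_tool(translation=[[0,0,0],[0,0,0],[0,0,0],[0,0,0],[0,0,-3],[0,0,-8],[0,0,-13],[0,0,-18],[0,0,-22],[0,0,-22]], dr=[[0,0,0],[0,0,0],[0,0,0],[0,0,0],[0,0,0],[0,0,0],[0,0,0],[0,0,0],[0,0,0],[0,0,0]], hand=[-0.3,-0.3,-0.3,-0.3,-0.3,-0.3,-0.3,-0.3,-0.3,-0.3])

```text
time: 35.8
tcp_pos: [0.5144, 0.3271, 0.2987]
orientation: [-0.143, 0.99, 0.002, 0.004]
wrist_force: [0.5, -0.6, 0.3]
width: 0.0301
```

Run:
```python
from h import *
st=robot.read_state(); print(st['tcp_pos'],st['wrist_force'],st['width'])
print(rel((.686,-.094,.30),YAW))
```

```text
[0.5144 0.3271 0.2987] [ 0.4883 -0.5526  0.3176] 0.03007052980555034
(array([ -4.5551, -45.2438,  -0.2593]), array([0.01  , 0.0041, 1.5673]))
```

drive_tool(translation=[[0,-4,-0.5],[0,-8,-0.5],[-1,-12,-0.5],[-2,-16,-0.5],[-2,-20,-0.5],[-3,-24,-0.5],[-3,-28,-0.5],[-3.5,-32,-0.5],[-4,-36,-0.5],[-4.5,-40,-0.5],[-4.5,-43,-0.3],[-4.5,-45.2,-0.3]], dr=[[0,0,0.14],[0,0,0.28],[0,0,0.42],[0,0,0.56],[0,0,0.7],[0,0,0.84],[0,0,0.98],[0,0,1.12],[0,0,1.26],[0,0,1.4],[0.01,0.004,1.567],[0.01,0.004,1.567]], hand=[-0.3,-0.3,-0.3,-0.3,-0.3,-0.3,-0.3,-0.3,-0.3,-0.3,-0.3,-0.3])

```text
time: 37.0
tcp_pos: [0.6829, -0.0969, 0.2937]
orientation: [0.6, 0.8, -0.006, -0.002]
wrist_force: [-0.0, 0.4, -0.4]
width: 0.0298
```

Run:
```python
from h import *
st=robot.read_state(); print(st['tcp_pos'],st['wrist_force'],st['width'],st['joints'],st['qd'])
print(rel((.686,-.094,.30),YAW))
im=robot.grab_frame('wrist');cv2.imwrite('pics/ze_w.png',im[:,:,::-1])
print(proj('wrist',(.686,-.094,.22),st))
```

```text
[ 0.6829 -0.0969  0.2937] [-0.0061  0.3744 -0.4261] 0.029775172318279607 [-0.4596  0.6167  0.9029  1.3662 -0.4689  1.3906  0.7201] [ 0.4049  0.1644 -0.0434 -0.2605 -0.0934  0.115   0.227 ]
(array([ 0.1914,  0.3735, -0.6334]), array([-0.0118,  0.0045, -0.0065]))
[327.1079 210.5392]
```

View pics/ze_w.png

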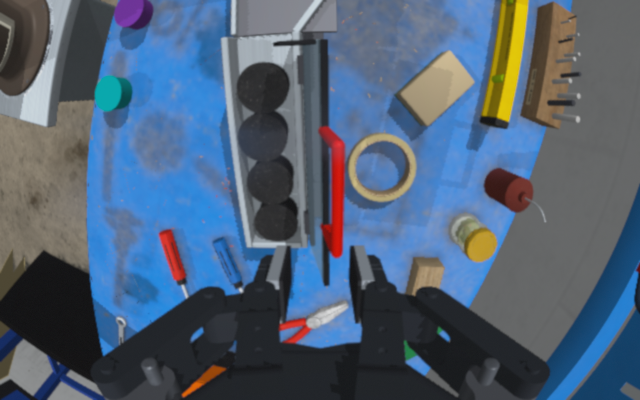

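drive_tool(translation=[[0.2,0.4,-0.6],[0.2,0.4,-0.6],[0.2,0.4,-0.6]], dr=[[-0.01,0.004,-0.006],[-0.01,0.004,-0.006],[-0.01,0.004,-0.006]], hand=[-0.2,-0.2,-0.2])

```text
time: 37.35
tcp_pos: [0.6866, -0.0895, 0.3015]
orientation: [0.594, 0.805, 0.001, 0.0]
wrist_force: [-0.4, -0.3, 0.2]
width: 0.0343
```

Run:
```python
from h import *
st=robot.read_state(); print(st['tcp_pos'],st['qd'],st['width'],st['orientation'])
im=robot.grab_frame('wrist');crop('wrist',im,330,190,200,160,4,'zf_w')
m=(im[:,:,0]>150)&(im[:,:,1]<70)&(im[:,:,2]<70);m[:,:300]=0;m[:120]=0;m[270:]=0;m[:,360:]=0
for vv in range(130,260,8):
    u=np.nonzero(m[vv])[0]
    if len(u): print(vv,u.min(),u.max())
for th in (1.765,1.8):
    h=np.array([.5415,-.1125])+.121*fx*(1-np.cos(th)); 
    zc=np.r_[-np.sin(.2)*fy,np.cos(.2)];p=np.r_[h,.102]+.121*np.sin(th)*zc; print(th,p,proj('wrist',p,st))
```

```text
[ 0.6866 -0.0895  0.3015] [-0.0043 -0.0019  0.002   0.004   0.0021  0.0003 -0.0006] 0.03431378857553151 [0.5938 0.8046 0.001  0.    ]
138 316 322
146 322 329
154 324 334
162 324 334
170 324 334
178 324 334
186 324 334
194 324 333
202 323 333
210 323 333
218 323 332
226 323 332
234 323 332
242 323 331
250 323 331
258 324 330
1.765 [ 0.6866 -0.0938  0.2184] [318.897  214.6067]
1.8 [ 0.6905 -0.0925  0.2175] [324.2358 214.0533]
```

View pics/zf_w.png

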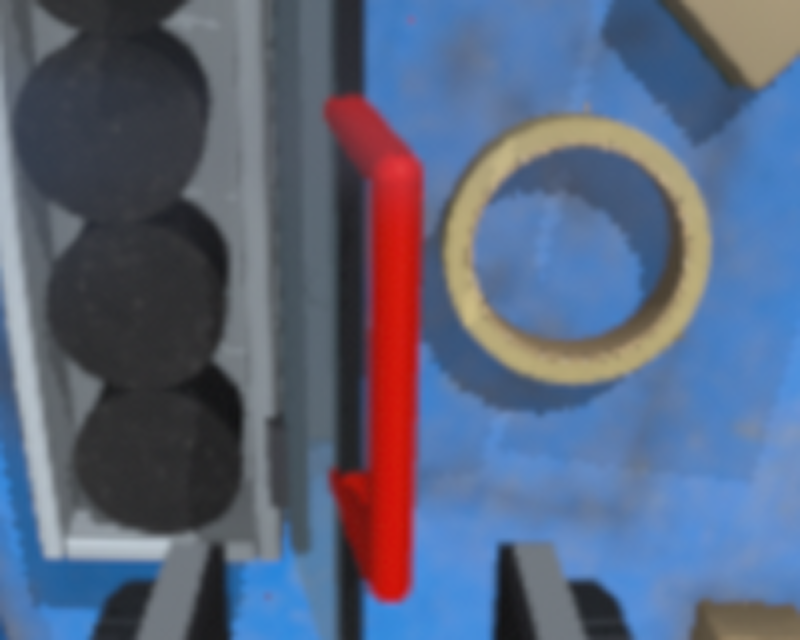

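Run:
```python
from h import *
print(rel((.692,-.0925,.20),YAW))
```

```text
(array([-0.4517,  0.4264, 10.1449]), array([ 0.0015, -0.0011,  0.0092]))
```

drive_tool(translation=[[-0.45,0.43,3],[-0.45,0.43,5],[-0.45,0.43,7],[-0.45,0.43,8.5],[-0.45,0.43,9.6],[-0.45,0.43,10.1],[-0.45,0.43,10.1],[-0.45,0.43,10.1]], dr=[[0.002,0,0.009],[0.002,0,0.009],[0.002,0,0.009],[0.002,0,0.009],[0.002,0,0.009],[0.002,0,0.009],[0.002,0,0.009],[0.002,0,0.009]], hand=[-0.2,-0.2,-0.2,-0.2,-0.2,-0.2,-0.2,-0.2])

```text
time: 38.2
tcp_pos: [0.6923, -0.0943, 0.2012]
orientation: [0.598, 0.801, -0.0, 0.0]
wrist_force: [0.0, -0.5, 0.4]
width: 0.0343
```

Run:
```python
from h import *
st=robot.read_state(); print(st['tcp_pos'],st['width'],st['wrist_force'])
im=robot.grab_frame('wrist');crop('wrist',im,330,240,220,180,3,'zg_w')
```

```text
[ 0.6923 -0.0943  0.2012] 0.034296785918889384 [ 0.0339 -0.5481  0.4269]
```

View pics/zg_w.png

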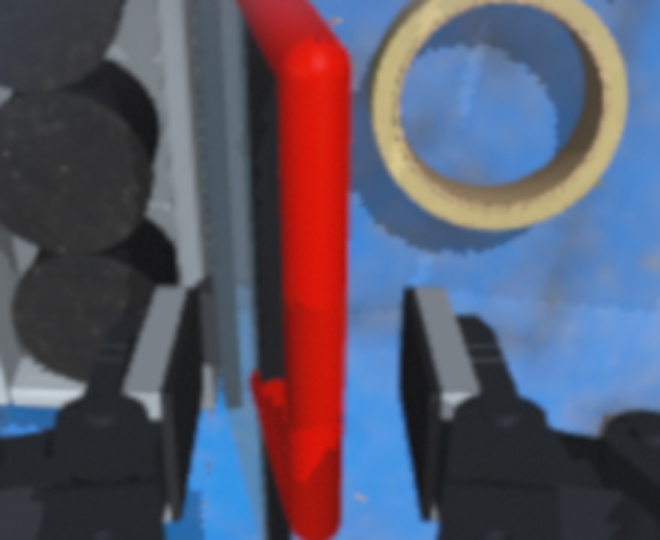

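The bar (u≈315) is between the fingers. I'll grip it and compute the return arc.

drive_tool(translation=[[0,0,0],[0,0,0],[0,0,0],[0,0,0],[0,0,0]], dr=[[0,0,0],[0,0,0],[0,0,0],[0,0,0],[0,0,0]], hand=[-1,-1,-1,-1,-1], force=25)

```text
time: 38.75
tcp_pos: [0.6925, -0.0943, 0.2011]
orientation: [0.598, 0.801, 0.0, 0.0]
wrist_force: [1.1, 0.7, 4.9]
width: 0.0092
```

Run:
```python
from h import *
st=robot.read_state(); print(st['tcp_pos'],st['width'],st['wrist_force'])
R=Ro.from_quat(st['orientation']); zc=np.r_[-np.sin(.2)*fy,np.cos(.2)];F=np.r_[fx,0]
f=lambda t:.121*((1-np.cos(t))*F+np.sin(t)*zc)
print('end world',st['tcp_pos']-f(1.8))
for t in np.arange(1.7,-.01,-.1): print(round(t,2),np.round(R.inv().apply(f(t)-f(1.8))*100,2))
```

```text
[ 0.6925 -0.0943  0.2011] 0.009163015055856037 [1.1008 0.7337 4.8963]
end world [ 0.5435 -0.1143  0.0856]
1.7 [-0.05 -1.19 -0.21]
1.6 [-0.07 -2.4  -0.31]
1.5 [-0.06 -3.6  -0.28]
1.4 [-0.04 -4.81 -0.14]
1.3 [ 0.01 -5.99  0.12]
1.2 [ 0.09 -7.13  0.49]
1.1 [ 0.18 -8.24  0.98]
1.0 [ 0.3  -9.29  1.57]
0.9 [  0.44 -10.27   2.26]
0.8 [  0.6  -11.18   3.04]
0.7 [  0.77 -12.01   3.9 ]
0.6 [  0.96 -12.74   4.85]
0.5 [  1.17 -13.37   5.86]
0.4 [  1.38 -13.9    6.93]
0.3 [  1.61 -14.31   8.04]
0.2 [  1.84 -14.61   9.19]
0.1 [  2.08 -14.8   10.36]
-0.0 [  2.32 -14.86  11.54]
```

drive_tool(translation=[[-0.05,-1.19,-0.21],[-0.07,-2.4,-0.31],[-0.06,-3.6,-0.28],[-0.04,-4.81,-0.14],[0.01,-5.99,0.12],[0.09,-7.13,0.49],[0.18,-8.24,0.98],[0.3,-9.29,1.57],[0.44,-10.27,2.26],[0.6,-11.18,3.04],[0.77,-12.01,3.9],[0.77,-12.01,3.9]], dr=[[0,0,0],[0,0,0],[0,0,0],[0,0,0],[0,0,0],[0,0,0],[0,0,0],[0,0,0],[0,0,0],[0,0,0],[0,0,0],[0,0,0]], hand=[-1,-1,-1,-1,-1,-1,-1,-1,-1,-1,-1,-1])

```text
time: 39.95
tcp_pos: [0.5728, -0.1217, 0.1603]
orientation: [0.599, 0.801, -0.001, -0.001]
wrist_force: [0.4, -3.9, -0.3]
width: 0.0088
```

Run:
```python
from h import *
st=robot.read_state(); print(st['tcp_pos'],st['width'],st['wrist_force'])
im=robot.grab_frame('scene'); crop('scene',im,330,200,200,150,4,'zh_s')
R=Ro.from_quat(st['orientation']);print(R.inv().apply(np.array([.5425,-.1138,.0852])-st['tcp_pos'])*100)
```

```text
[ 0.5728 -0.1217  0.1603] 0.008789130939536309 [ 0.3555 -3.9243 -0.3281]
[ 1.6114 -2.6651  7.518 ]
```

View pics/zh_s.png

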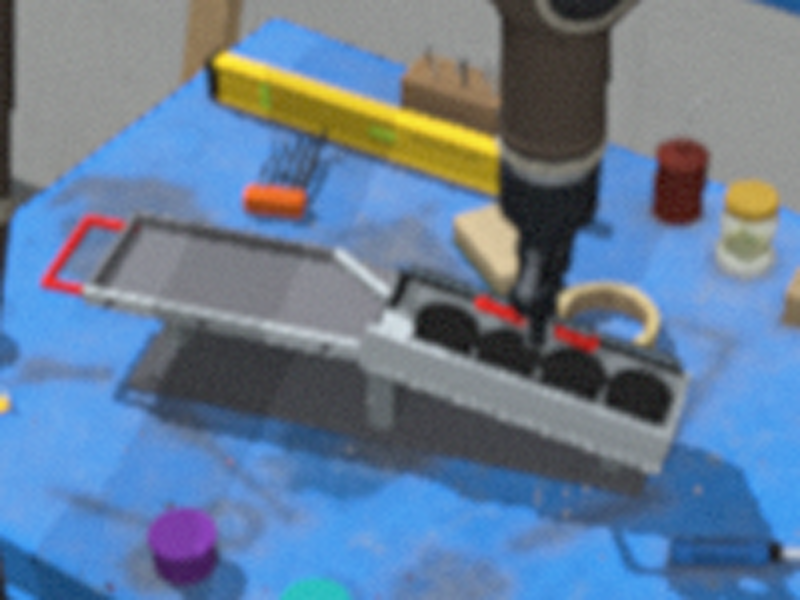

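drive_tool(translation=[[0.19,-0.73,0.95],[0.4,-1.36,1.96],[0.61,-1.89,3.03],[0.84,-2.3,4.14],[0.96,-2.45,4.7],[1.07,-2.6,5.29],[1.19,-2.7,5.9],[1.31,-2.78,6.46],[1.43,-2.82,7.0],[1.55,-2.84,7.5],[1.55,-2.84,7.6],[1.55,-2.84,7.6]], dr=[[0,0,0],[0,0,0],[0,0,0],[0,0,0],[0,0,0],[0,0,0],[0,0,0],[0,0,0],[0,0,0],[0,0,0],[0,0,0],[0,0,0]], hand=[-1,-1,-1,-1,-1,-1,-1,-1,-1,-1,-1,-1])

```text
time: 41.2
tcp_pos: [0.5427, -0.1148, 0.0862]
orientation: [0.599, 0.801, -0.0, -0.0]
wrist_force: [-4.1, -4.1, 13.7]
width: 0.0084
```

Run:
```python
from h import *
st=robot.read_state(); print(st['tcp_pos'],st['width'],st['wrist_force'])
im=robot.grab_frame('scene'); crop('scene',im,330,200,200,150,4,'zi_s')
im=robot.grab_frame('wrist');crop('wrist',im,330,200,300,240,2.5,'zi_w')
```

```text
[ 0.5427 -0.1148  0.0862] 0.008383844079900327 [-4.0706 -4.066  13.7361]
```

View pics/zi_s.png

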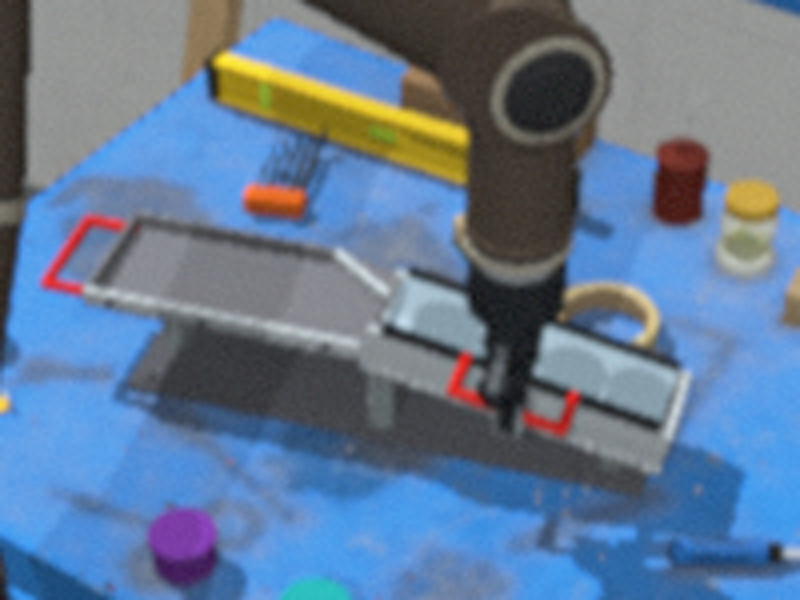

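View pics/zi_w.png

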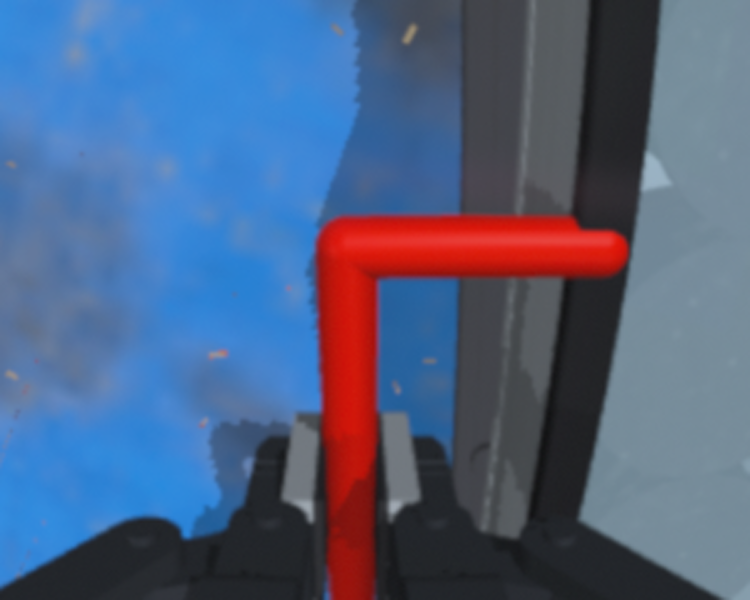

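The cover is down on its stop (13.7 N contact). I'll open the jaws, then rise.

drive_tool(translation=[[0,0,0],[0,0,0],[0,0,0],[0,0,0],[0,0,-1],[0,0,-2.5],[0,0,-6],[0,0,-10],[0,0,-14],[0,0,-16],[0,0,-16]], dr=[[0,0,0],[0,0,0],[0,0,0],[0,0,0],[0,0,0],[0,0,0],[0,0,0],[0,0,0],[0,0,0],[0,0,0],[0,0,0]], hand=[-0.3,-0.3,-0.3,-0.3,-0.3,-0.3,-0.3,-0.3,-0.3,-0.3,-0.3])

```text
time: 42.4
tcp_pos: [0.5446, -0.115, 0.2498]
orientation: [0.599, 0.801, 0.002, 0.002]
wrist_force: [0.0, -0.5, -1.0]
width: 0.0298
```

drive_tool(translation=[[-2,-4,0],[-4,-8,0],[-6,-12,0],[-6,-12,0],[-6,-12,0]], dr=[[0,0,0],[0,0,0],[0,0,0],[0,0,0],[0,0,0]], hand=[-0.3,-0.3,-0.3,-0.3,-0.3])

```text
time: 42.9
tcp_pos: [0.4443, -0.2061, 0.2459]
orientation: [0.599, 0.801, 0.001, -0.0]
wrist_force: [0.2, 0.8, 0.5]
width: 0.0304
```

Run:
```python
from h import *
st=robot.read_state(); print(st['tcp_pos'],st['width'],st['wrist_force'])
im=robot.grab_frame('scene'); crop('scene',im,330,210,200,150,4,'zj_s')
im=robot.grab_frame('wrist');cv2.imwrite('pics/zj_w.png',im[:,:,::-1])
im=robot.grab_frame('top'); crop('top',im,310,190,260,200,3,'zj_t')
```

```text
[ 0.4443 -0.2061  0.2459] 0.030393407286073076 [0.2068 0.8321 0.481 ]
```

View pics/zj_s.png

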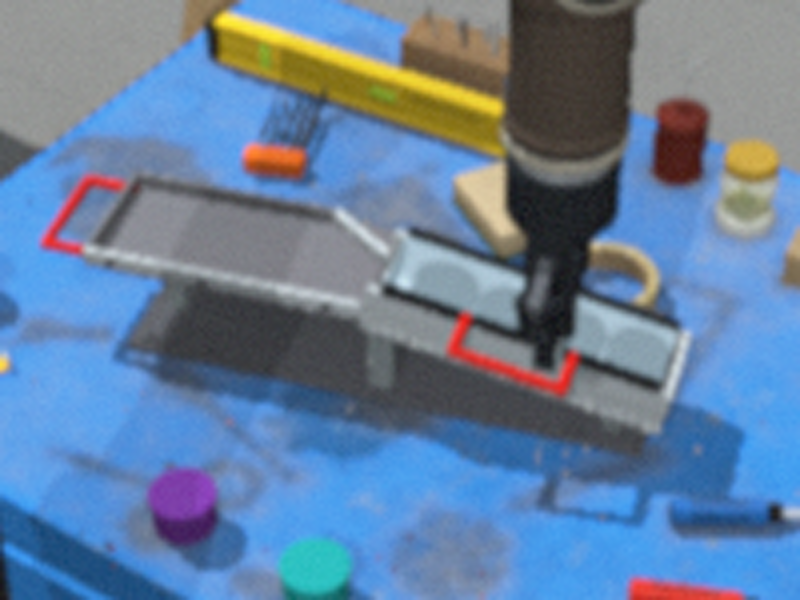

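View pics/zj_w.png

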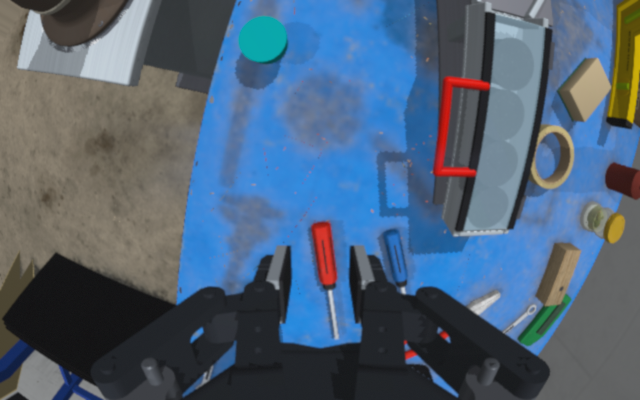

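View pics/zj_t.png

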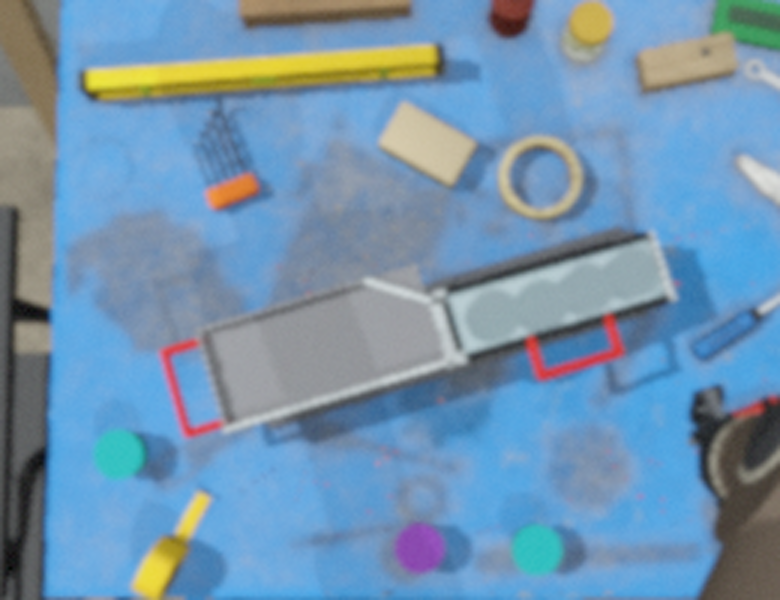

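The top view shows four caps in file under the closed cover (x 490–645). Both red bars are at their starting pixels, the bystanders are unmoved and the arm is clear. I'll hand in.

```bash
python3 -c "
from workcell import robot
print(robot.finish_job())"
```

```text
the job is handed in; nothing more can be done
None
```

The cap feeder is recharged and the job is handed in. I finished moving at about 43 s of the 210 s; no verdict was reported.

- **Cover open:** I gripped the cover's red bar and swung it up and back. It stayed open by itself at about 1.8 rad.
- **Caps on the tray:** I stood all four black caps in line on the level tray. For the last one I turned the jaws 0.6 rad to miss the red screwdriver. Purple and turquoise look-alikes were left alone.
- **Feeding:** I raised the tray by its bar to about 0.28 rad, and all four caps slid into the channel in single file.
- **Closing:** I lowered the tray, then the cover, while still gripping each bar. Each touched its rest with light force (about 10 N and 14 N) before I let go.

**Last checks:** the final pictures show the four caps flat in file under the closed cover. Both red bars are back at their starting pixels within about a pixel, the three bystanders look unmoved, and the arm is clear of everything.

**Disagreements along the way:**
- The first tray estimate was about 2 mm off and was corrected with the wrist camera.
- The open cover settled further back than where I released it (about 1.76 rad), so I re-measured the bar before gripping it again.
- The spacing of the caps on the tray changed slightly before lifting, which did no harm.

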